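# Make up a soldering kit and a stone-setting kit

## Task

Make up two kits from the stock lying round the two wooden trays. Soldering kit, in the larger wooden tray: lay the charcoal block lengthwise along the tray in the middle of the larger compartment, set the round dish in the middle of the smaller one, and stand the white borax cone upright in the dish. Stone-setting kit, in the smaller tray: put the lump of wax in the middle of the larger compartment and the folded loupe in the middle of the smaller one, both lying flat.

Things in the scene. Friction and masses are not known exactly. Their poses are not given: they have to be found in the camera images.
- charcoal_centre (a point): Black charcoal soldering block bound with a wire, 60 x 100 x 28 mm, lying flat. Site at its centre, 14 mm above its underside; x across the 60 mm width, y along the 100 mm length, z up. 0.1 kg.
- dish_centre (a point): Round off-white flux dish, 62 mm across the rim, 55 mm across the foot, 18 mm high, open on top; its inner floor is 5 mm above its underside and about 42 mm clear across. Site on its axis, 9 mm above its underside; z up.
- cone_centre (a point): White borax cone, a tapered plug with a slightly sloping top, 35 mm across at the foot and a little narrower at the top, 34 mm high, standing upright. Site on its axis, 17 mm above its underside; z up. Grip it by its upper half, since its lower 13 mm sink into the dish when it stands there, with about 3 to 4 mm play all round.
- wax_centre (a point): Yellow-brown lump of beeswax with a rounded top, 41 x 50 x 19 mm. Site at its centre, 9.5 mm above its underside; x across the 41 mm width, y along the 50 mm length, z up.
- loupe_centre (a point): Folded pocket loupe (metal shield plates above and below a black lens barrel), 24 x 32 x 19 mm, lying flat; it stays folded. Site at its centre, about 9 mm above its underside; x across the 24 mm width, y along the 32 mm length, z up.
- block_compartment (a point): Larger compartment of the larger wooden tray (tray 122 x 229 mm), for the charcoal block: 112 mm (x) by 124 mm (y) inside. The tray is fixed to the bench; 5 mm wooden walls stand 12 mm above the bench (the divider 10 mm), so 7 mm above the compartment floor; the grey-lined floor is 5 mm above the bench. Site at the middle of the compartment's floor, z up, y along the tray's length.
- dish_compartment (a point): Smaller compartment of the larger wooden tray, for the dish: 112 mm (x) by 89 mm (y) inside, 112 mm from the middle of the larger one along its -y. The tray is fixed to the bench; 5 mm wooden walls stand 12 mm above the bench (the divider 10 mm), so 7 mm above the compartment floor; the grey-lined floor is 5 mm above the bench. Site at the middle of the compartment's floor, z up, y along the tray's length.
- wax_compartment (a point): Larger compartment of the smaller wooden tray (tray 104 x 153 mm), for the wax: 94 mm (x) by 76 mm (y) inside. The tray is fixed to the bench; 5 mm wooden walls stand 12 mm above the bench (the divider 10 mm), so 7 mm above the compartment floor; the grey-lined floor is 5 mm above the bench. Site at the middle of the compartment's floor, z up, y along the tray's length.
- loupe_compartment (a point): Smaller compartment of the smaller wooden tray, for the loupe: 94 mm (x) by 61 mm (y) inside, 74 mm from the middle of the larger one along its -y. The tray is fixed to the bench; 5 mm wooden walls stand 12 mm above the bench (the divider 10 mm), so 7 mm above the compartment floor; the grey-lined floor is 5 mm above the bench. Site at the middle of the compartment's floor, z up, y along the tray's length.
Not all that is in view belongs to the job. What is shaped like the part that bears cone_centre but blue or red is not meant.

How it is judged:
By the outcome, as a careful person would: the job done as asked, in the order asked, and still so for the second after the job is handed in, with the robot touching nothing.
It also fails if it takes over 112 s, if anything falls off the work surface, if the arm or the gripper's body presses on something with over 40 N, if the wrist force passes 120 N, or if a joint passes its speed limit or range.

## Robot

A 6-joint arm with a two-finger parallel gripper is mounted at the origin on a cart in front of the work surface, level with it; the furniture and walls round the work are solid. World frame = base frame: x ahead of the robot, y to its left, z up, the work surface at z = 0. Lengths are in m, angles in rad, forces in N, time in s.
With the tool pointing down it reaches from about 0.35 to 0.775 m from the base axis. Payload 5.5 kg.
Tool frame: the origin (TCP) lies at the very end of the fingers, on their centre line; the grasp point (between the pads) lies 19 mm behind it; x points along the fingers, y is the direction in which the jaws open and shut, and the axes are right-handed (so a half turn about x gives the same grasp; the last joint's range is limited). The gripper opens to 85 mm and grips with 20 to 120 N. Pads are 22 mm wide; open, the fingers measure 114 mm over their backs; the gripper's body (76 mm by 85 mm) begins 54 mm behind the grasp point. The pads swing forward as they close: fully open they stand 13 mm farther back than shut.
Start: joints at [1.099, 0.313, 0.046, 1.304, 0, 1.431], TCP at [0.187, 0.544, 0.231] pointing down, gripper open.
Joint ranges: [-2.76, 2.76], [-0.86, 1.69], [-1.03, 1.26], [-2.2, 2.34], [-1.47, 1.5], [-3.14, 3.14]. Speed limits (rad/s): [2.57, 2.57, 3.14, 3.14, 3.14, 3.14].

## Interface

Orientations are given as a unit quaternion [w, x, y, z].
In Python, from workcell import env gives the robot as it stands.
- The arm moves only by the tool servo_tool, never from a script. Its argument "increments" is a list of rows, each an object with "offset": the shift along the tool's x, y, z in cm, a list of three; "yaw": the turn about the tool's x in degrees. In form: [{"offset": [x, y, z], "yaw": yaw}, ...]. A call has exactly 8 rows; each row is the pose to reach, as a shift and turn from the pose commanded when the call began, along the tool's axes at that moment; what a row does not reach only later rows make up. A row lasts 1/10 s, in which the tool goes at most 50 mm and 8.59 degrees, less where a joint would pass 70% of its speed; a pose out of reach is approached as far as the arm can. A call with a gripper value outside its range is refused whole. "claw" is the opening, from 0 (shut) to 1 (fully open), set as the call begins (left out, the last holds). The fingers move at their own pace and stop on an object; "force" is the grip in N (left out, the last holds). Time passes only in rows, so rows that repeat a pose let the fingers close, or fill a call up. It gives the time, the measured TCP pose, the force and the opening at its end, in the units of the state.
- env.get_state(): the state, without advancing time (a new reading comes with each control period).
- env.read_camera(name): name is "scene" or "side" or "wrist"; returns (picture, depth): 480x640x3 uint8, red, green, blue; 480x640 float32, m along the optical axis (not along the pixel's ray), 0 where there is no reading.
- env.camera_model(name): a dict with "vertical_fov" (degrees; the focal length in pixels is half the picture's height over the tangent of half this angle, whatever the lens; pixels are square), "cx", "cy" (the principal point, pixels), "world_from_camera" (4x4, takes a point from camera to world coordinates). Camera axes: x right, y up, looking along -z (the intrinsics and any distortion apply to the point x, -y, -z); pixel columns grow to the right and rows downward; lengths in m; the calibration is good to about 2 mm. The wrist camera is an equidistant fisheye: a pixel r from the principal point sees the ray r / f radians off the axis. A picture is of the moment at which its call begins: read the wrist's pose just before it. camera_model takes no time and is no camera call; for the wrist camera it gives the pose at the moment of the call.
- env.hand_in(): hands the job in, once; it reports no verdict.
The state is a dict: "clock": time; "joint_pos": joint angles; "qvel": joint speeds; "tau": joint torques, N m; "tcp_pos": TCP position; "orientation": TCP orientation; "wrist_force": force on the tool from outside, world axes, zero at the start; "ft_torque": the same for the moment, N m; "finger_gap": finger opening in m.
Only numpy, scipy, OpenCV 4.12 (cv2) and the standard library are available. Lean on these libraries where they do the work, as an engineer would, in place of code of your own. Each camera call takes 0.05 s, during which the arm holds its last target.

## Working session

There is one attempt and no reset: what is moved stays moved. The work goes in short steps, Python scripts to look and compute and a tool call to move; the robot and the scene stay as the last step left them, time stands still between calls to the robot, and variables do not carry over. Pictures are saved under pics/ and viewed, and the job is handed in when it is done.

Besides the shell and the picture viewer there is one more tool, called after ">>>" in YAML: its name, and indented under it one key for each argument. servo_tool: Moves the arm, as the interface text tells. Its arguments: {"type":"object","properties":{"increments":{"type":"array","items":{"type":"object","properties":{"offset":{"type":"array","items":{"type":"number"}},"yaw":{"type":"number"}}}},"claw":{"type":"number"},"force":{"type":"number"}},"required":["increments"]}

```bash
ls; mkdir -p pics; python3 - <<'E'
from workcell import env
import cv2
s=env.get_state();print(s)
for n in("scene","side","wrist"):
    m=env.camera_model(n);print(n,m)
    p,d=env.read_camera(n);cv2.imwrite(f"pics/{n}0.png",p[:,:,::-1]);import numpy as np;np.save(f"pics/{n}0_d.npy",d);print((d>0).mean())
E
```

```text
pics
{'clock': 0.0, 'joint_pos': array([ 1.09941637e+00,  3.14022018e-01,  4.49663489e-02,  1.30360419e+00,
       -7.02804130e-08,  1.43119099e+00]), 'qvel': array([ 0.00075159,  0.00018137,  0.00025365,  0.00041552, -0.00051215,
        0.00173232]), 'tau': array([-7.36981565e-04, -4.80623424e+01,  2.98535728e+01,  1.93189911e-02,
       -2.68145022e-04,  3.78600276e-06]), 'tcp_pos': array([0.18706376, 0.54317164, 0.23039142]), 'orientation': array([ 0.69720134,  0.11613438,  0.69759761, -0.1173911 ]), 'wrist_force': array([-0.06095794,  0.81494326,  0.16568492]), 'ft_torque': array([ 0.00591742, -0.04029751,  0.03803485]), 'finger_gap': 0.08542396597695144}
scene {'vertical_fov': 52.80990645448895, 'cx': 323.5524519501355, 'cy': 238.95140233343915, 'world_from_camera': array([[ 8.04323208e-01,  3.98701861e-01, -4.40568954e-01,
         4.00164328e-02],
       [-5.94191367e-01,  5.40812026e-01, -5.95364570e-01,
        -3.94181054e-01],
       [ 8.92026328e-04,  7.40647810e-01,  6.71892868e-01,
         7.17174543e-01],
       [ 0.00000000e+00,  0.00000000e+00,  0.00000000e+00,
         1.00000000e+00]])}
0.9958821614583333
side {'vertical_fov': 53.09977126228188, 'cx': 314.60898445643176, 'cy': 242.47440893221452, 'world_from_camera': array([[ 0.99960393, -0.02810381, -0.0014704 ,  0.4602716 ],
       [ 0.01210274,  0.47646886, -0.87910804, -0.77077576],
       [ 0.02540689,  0.87874206,  0.47662027,  0.54970553],
       [ 0.        ,  0.        ,  0.        ,  1.        ]])}
0.995888671875
wrist {'vertical_fov': 65.70646984690485, 'cx': 318.3430006624835, 'cy': 241.2285976514659, 'world_from_camera': array([[ 0.3272702 , -0.90331815, -0.2773275 ,  0.11718325],
       [ 0.94492936,  0.31234559,  0.09771759,  0.56741503],
       [-0.00164805, -0.29403496,  0.95579325,  0.3730611 ],
       [ 0.        ,  0.        ,  0.        ,  1.        ]])}
0.99529296875
```

View pics/scene0.png

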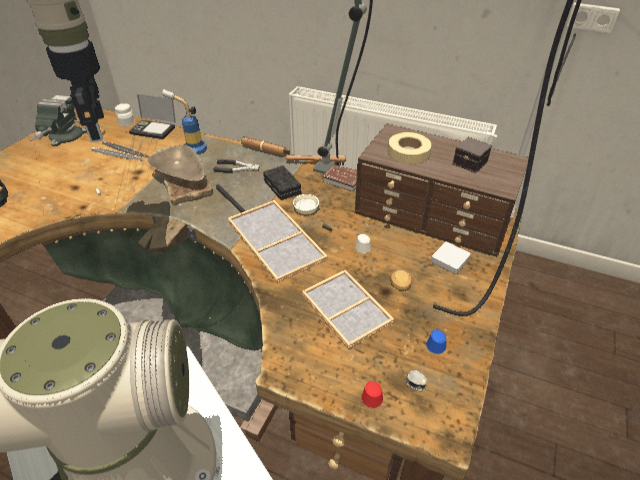

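View pics/side0.png

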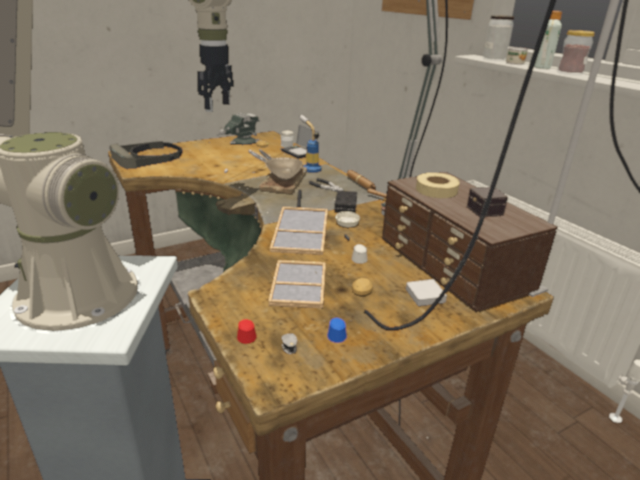

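View pics/wrist0.png

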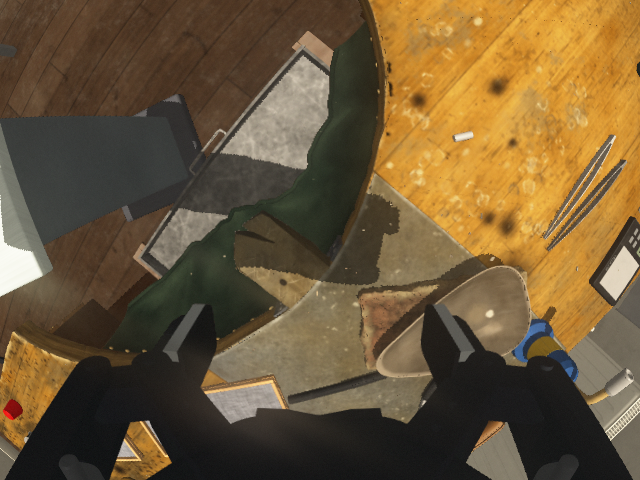

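The scene view shows the charcoal at (282,180), the dish (305,204), the white cone (363,243), the wax (400,280) and the loupe (416,380). The large tray is around (277,239) and the small tray around (347,307). Lookalikes for the cone are red (372,395), blue (437,341), a white box (450,257) and a white pot at (124,110). The cone I want is the white one at (363,243).

```bash
cat > h.py <<'E'
import numpy as np,cv2
from workcell import env
def K(m): return 240/np.tan(np.radians(m["vertical_fov"]/2))
def rays(m,uv,fish=False):
    uv=np.atleast_2d(np.asarray(uv,float));f=K(m)
    x=(uv[:,0]-m["cx"])/f;y=(uv[:,1]-m["cy"])/f
    if fish:
        r=np.hypot(x,y)+1e-12;s=np.sin(r)/r
        c=np.stack([x*s,-y*s,-np.cos(r)],1)
    else: c=np.stack([x,-y,-np.ones_like(x)],1)
    W=m["world_from_camera"];return W[:3,3],c@W[:3,:3].T
def plane(m,uv,z,fish=False):
    o,d=rays(m,uv,fish);return o+d*((z-o[2])/d[:,2])[:,None]
def proj(m,P,fish=False):
    P=np.atleast_2d(P);W=m["world_from_camera"];c=(P-W[:3,3])@W[:3,:3];f=K(m)
    x,y,z=c[:,0],-c[:,1],-c[:,2]
    if fish:
        r=np.hypot(x,y);th=np.arctan2(r,z);k=th/(r+1e-12);return np.stack([m["cx"]+f*x*k,m["cy"]+f*y*k],1)
    return np.stack([m["cx"]+f*x/z,m["cy"]+f*y/z],1)
def tri(m1,u1,m2,u2,f1=False,f2=False):
    o1,d1=rays(m1,u1,f1);o2,d2=rays(m2,u2,f2);d1=d1[0]/np.linalg.norm(d1[0]);d2=d2[0]/np.linalg.norm(d2[0])
    t=np.linalg.lstsq(np.stack([d1,-d2],1),o2-o1,rcond=None)[0]
    a=o1+d1*t[0];b=o2+d2*t[1];return (a+b)/2,np.linalg.norm(a-b)
def topview(name,img,m,x0,x1,y0,y1,z,ppm=1000,fish=False):
    # rectified view of plane z; columns = -y (right = -y), rows = -x (up = +x)
    X,Y=np.meshgrid(np.arange(x1,x0,-1/ppm),np.arange(y1,y0,-1/ppm),indexing='ij')
    uv=proj(m,np.stack([X.ravel(),Y.ravel(),np.full(X.size,z)],1),fish).astype(np.float32)
    return cv2.remap(img,uv[:,0].reshape(X.shape),uv[:,1].reshape(X.shape),cv2.INTER_LINEAR)
E
python3 - <<'E'
from h import *
a=cv2.imread("pics/scene0.png");b=cv2.imread("pics/side0.png")
d=np.load("pics/scene0_d.npy")
m=env.camera_model("scene");ms=env.camera_model("side")
for n,u in dict(char=(282,178),dish=(305,204),cone=(363,238),wax=(400,278),loupe=(416,378),blue=(437,333),red=(372,386),wb=(450,254)).items():
    o,r=rays(m,u);print(n,np.round((o+r*d[u[1],u[0]])[0],3))
t=topview("scene",a,m,.25,.85,-.45,.35,0.005)
cv2.imwrite("pics/top_scene.png",t)
cv2.imwrite("pics/top_side.png",topview("side",b,ms,.25,.85,-.45,.35,0.005))
E
```

```text
char [0.543 0.457 0.028]
dish [0.546 0.364 0.004]
cone [0.561 0.169 0.028]
wax [0.55  0.042 0.02 ]
loupe [ 0.418 -0.137  0.02 ]
blue [ 0.502 -0.101  0.034]
red [ 0.345 -0.111  0.032]
wb [0.682 0.031 0.018]
```

View pics/top_scene.png

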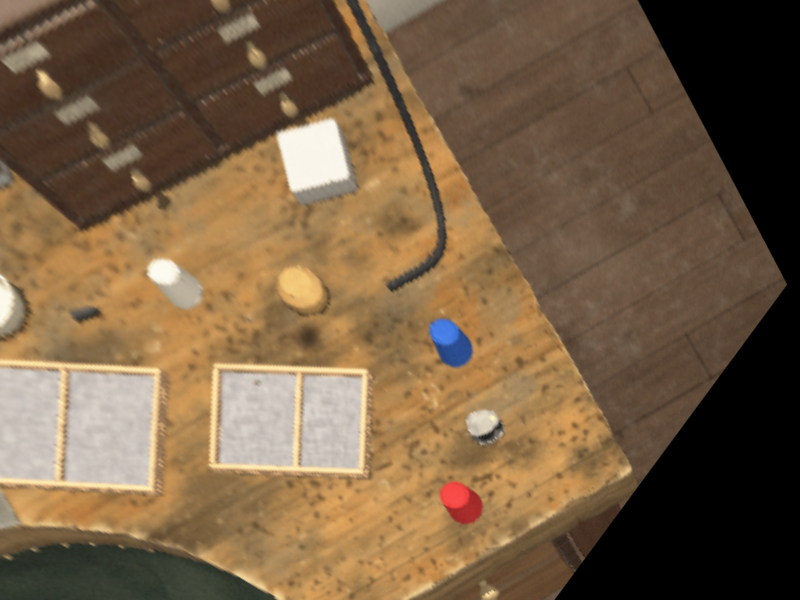

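View pics/top_side.png

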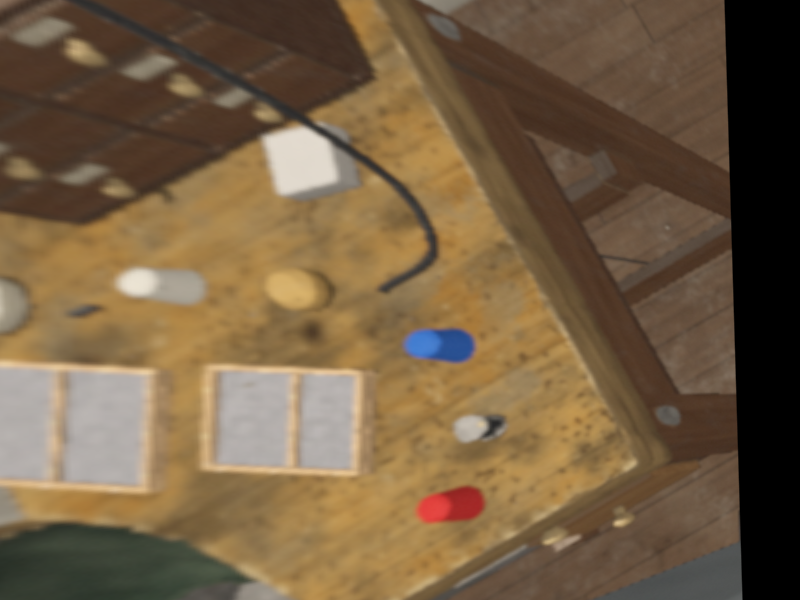

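```bash
python3 - <<'E'
from h import *
a=cv2.imread("pics/scene0.png");b=cv2.imread("pics/side0.png")
m=env.camera_model("scene");ms=env.camera_model("side")
A=topview("s",a,m,.35,.75,.1,.6,0.012,1500);B=topview("s",b,ms,.35,.75,.1,.6,0.012,1500)
cv2.imwrite("pics/tl1.png",A);cv2.imwrite("pics/tl2.png",B)
R=env.get_state()["orientation"]
from scipy.spatial.transform import Rotation as Ro
print(Ro.from_quat(R[[1,2,3,0]]).as_matrix().round(3))
E
```

```text
[[-0.001  0.326  0.945]
 [-0.001  0.945 -0.326]
 [-1.    -0.001 -0.   ]]
```

View pics/tl1.png

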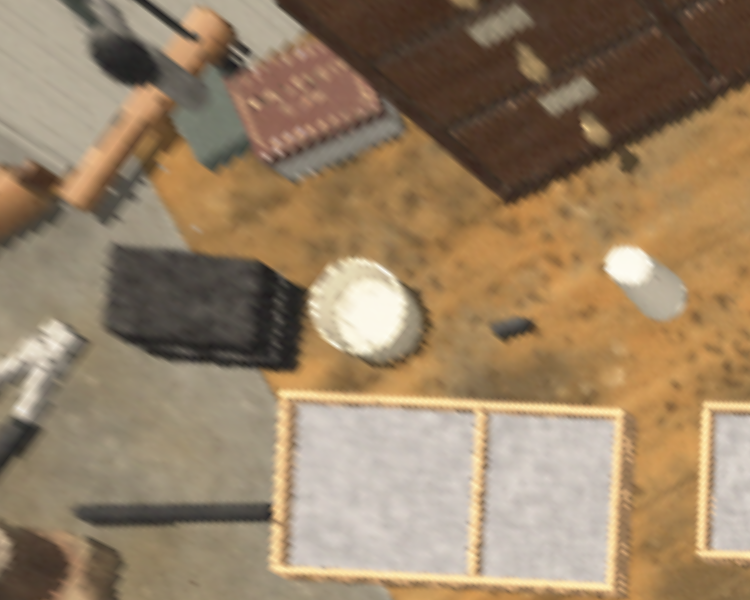

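View pics/tl2.png

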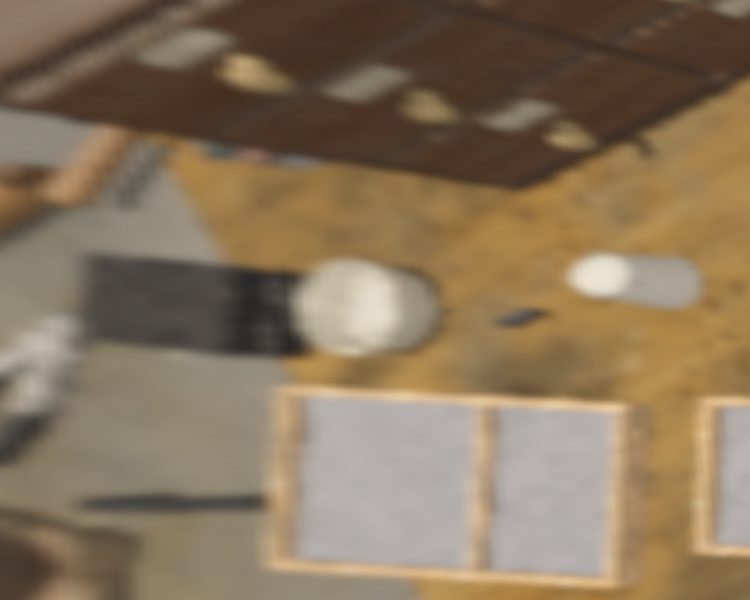

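```bash
python3 - <<'E'
from h import *
d=np.load("pics/scene0_d.npy");m=env.camera_model("scene")
for n,u in dict(pole1=(327,152),pole2=(337,105),pole3=(346,62),pole4=(354,14),cable=(334,130),tape=(400,140),drawertop=(365,150),drawerbot=(358,212),handle=(330,160),book=(340,176),vessel=(180,155),torch=(195,130),c1=(545,100),c2=(520,210),c3=(470,308),c4=(437,307),box=(450,250)).items():
    dd=d[u[1]-2:u[1]+3,u[0]-3:u[0]+4].min()
    o,r=rays(m,u);print(n,np.round((o+r*dd)[0],3))
# all points above z .05 with x<.8 in working area
v,u=np.mgrid[0:480,0:640];o,r=rays(m,np.stack([u.ravel(),v.ravel()],1));P=o+r*d.ravel()[:,None]
ok=(d.ravel()>.3)
for y in np.arange(-.3,.7,.05):
    s=ok&(abs(P[:,1]-y)<.025)&(P[:,2]>.06)&(P[:,0]>.35)&(P[:,0]<1.2)
    if s.sum(): i=P[s];print(round(y,2),s.sum(),i[i[:,0].argmin()].round(3),'zmax',i[:,2].max().round(3))
E
```

```text
pole1 [0.671 0.444 0.061]
pole2 [ 0.04  -0.394  0.717]
pole3 [0.701 0.417 0.293]
pole4 [0.693 0.387 0.401]
cable [0.689 0.441 0.119]
tape [0.71  0.237 0.18 ]
drawertop [0.651 0.281 0.156]
drawerbot [0.621 0.258 0.012]
handle [ 0.04  -0.394  0.717]
book [0.664 0.381 0.026]
vessel [0.382 0.7   0.03 ]
torch [0.445 0.725 0.071]
c1 [ 0.764 -0.019  0.358]
c2 [ 0.719 -0.063  0.179]
c3 [ 0.6   -0.093  0.024]
c4 [ 0.04  -0.394  0.717]
box [0.686 0.036 0.024]
-0.1 172 [ 0.662 -0.088  0.061] zmax 0.129
-0.05 615 [ 0.69  -0.075  0.107] zmax 0.326
-0.0 2164 [0.744 0.023 0.114] zmax 0.5
0.05 2609 [0.716 0.052 0.119] zmax 0.464
0.1 3030 [0.697 0.124 0.082] zmax 0.46
0.15 1921 [0.666 0.175 0.141] zmax 0.256
0.2 2185 [0.641 0.223 0.124] zmax 0.179
0.25 1728 [0.622 0.271 0.084] zmax 0.179
0.3 480 [0.626 0.276 0.135] zmax 0.156
0.35 65 [0.731 0.326 0.152] zmax 0.154
0.4 738 [0.692 0.398 0.397] zmax 0.422
0.45 763 [0.659 0.466 0.063] zmax 0.312
0.5 3 [0.678 0.476 0.063] zmax 0.065
```

>>> servo_tool:
  increments:
    - {"offset": [-2, -0.8, 4], "yaw": 8.5}
    - {"offset": [-4, -1.6, 8], "yaw": 17}
    - {"offset": [-6, -2.4, 12], "yaw": 25.5}
    - {"offset": [-7, -3.2, 16.5], "yaw": 34}
    - {"offset": [-7, -4, 21], "yaw": 42.5}
    - {"offset": [-7, -5, 25.5], "yaw": 51}
    - {"offset": [-7, -6, 30], "yaw": 59.5}
    - {"offset": [-7, -6.2, 32], "yaw": 68}
  claw: 1
  force: 40

```text
clock: 0.95
tcp_pos: [0.4727, 0.3782, 0.3006]
orientation: [0.511, 0.489, 0.51, -0.49]
wrist_force: [-0.6, 0.0, -0.3]
finger_gap: 0.0854
```

```bash
cat >> h.py <<'E'
from scipy.spatial.transform import Rotation as Ro
def st():
    s=env.get_state();R=Ro.from_quat(np.array(s["orientation"])[[1,2,3,0]]).as_matrix()
    print("t%.2f"%s["clock"],"tcp",s["tcp_pos"].round(4),"yang %.1f"%np.degrees(np.arctan2(R[1,1],R[0,1])),"F",s["wrist_force"].round(1),"gap %.4f"%s["finger_gap"],"tilt",R[2].round(3));return s,R
def snap(tag,n="wrist"):
    s,R=st();m=env.camera_model(n);p,d=env.read_camera(n);p=np.ascontiguousarray(p[:,:,::-1])
    cv2.imwrite(f"pics/{tag}.png",p);np.savez(f"pics/{tag}.npz",d=d,p=p,W=m["world_from_camera"]);return m,p,d
E
python3 - <<'E'
from h import *
print(env.get_state()["joint_pos"].round(2));snap("w1")
E
```

```text
[ 0.54  0.37  0.3   1.5  -0.    2.07]
t0.95 tcp [0.4727 0.3782 0.3006] yang 2.4 F [-0.6  0.  -0.3] gap 0.0854 tilt [-1.     0.     0.001]
```

View pics/w1.png

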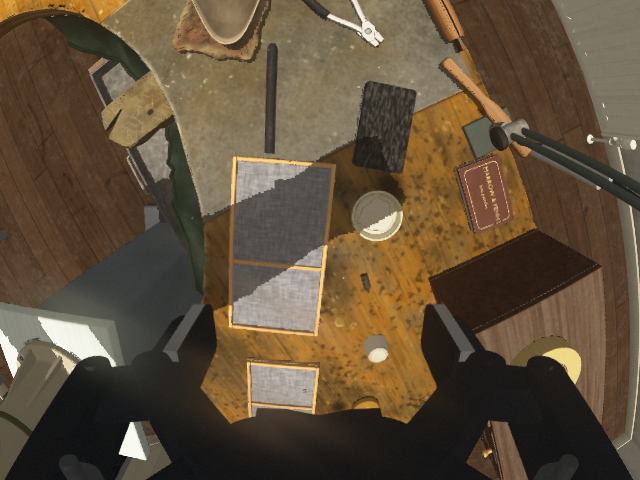

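```bash
python3 - <<'E'
from h import *
z=np.load("pics/w1.npz");p=z["p"];m=env.camera_model("wrist");m["world_from_camera"]=z["W"]
hsv=cv2.cvtColor(p,cv2.COLOR_BGR2HSV)
# charcoal
g=p.max(2);r=np.zeros((480,640),np.uint8);r[70:180,340:430]=(g[70:180,340:430]<75)*255
r=cv2.morphologyEx(r,cv2.MORPH_OPEN,np.ones((5,5)))
c=max(cv2.findContours(r,0,1)[0],key=cv2.contourArea)
box=cv2.boxPoints(cv2.minAreaRect(c));print(box.round(1),cv2.contourArea(c))
W=plane(m,box,.028,True);print(W.round(4));print("ctr",W.mean(0).round(4))
for i in range(4):
    e=W[(i+1)%4]-W[i];print(np.linalg.norm(e[:2]).round(4),np.degrees(np.arctan2(e[1],e[0])).round(1))
# dish
r=np.zeros((480,640),np.uint8);r[180:250,340:415]=((hsv[180:250,340:415,1]<70)&(g[180:250,340:415]>110))*255
c=max(cv2.findContours(r,0,1)[0],key=cv2.contourArea);el=cv2.fitEllipse(c);print("dish",el,plane(m,el[0],.018,True).round(4))
r=np.zeros((480,640),np.uint8);r[325:370,355:400]=((hsv[325:370,355:400,1]<70)&(g[325:370,355:400]>110))*255
c=max(cv2.findContours(r,0,1)[0],key=cv2.contourArea);print("cone",cv2.minEnclosingCircle(c),plane(m,cv2.minEnclosingCircle(c)[0],.025,True).round(4))
cv2.imwrite("pics/w1c.png",cv2.resize(p[140:430,210:430],None,fx=2.7,fy=2.05,interpolation=2))
cv2.imwrite("pics/w1t.png",topview("",p,m,.34,.64,.17,.51,0.012,1700,True))
E
```

```text
[[343.5 171.3]
 [365.5 101. ]
 [414.7 116.3]
 [392.7 186.7]] 2393.5
[[0.5004 0.4076 0.028 ]
 [0.5208 0.4881 0.028 ]
 [0.5775 0.4754 0.028 ]
 [0.5577 0.3932 0.028 ]]
ctr [0.5391 0.4411 0.028 ]
0.083 75.8
0.0581 -12.6
0.0846 -103.5
0.0591 165.9
dish ((375.8953857421875, 215.35142517089844), (35.03136444091797, 37.74599838256836), 159.30792236328125) [[0.5424 0.3564 0.018 ]]
cone ((376.1271057128906, 348.2542419433594), 13.321277618408203) [[0.5594 0.1763 0.025 ]]
```

View pics/w1t.png

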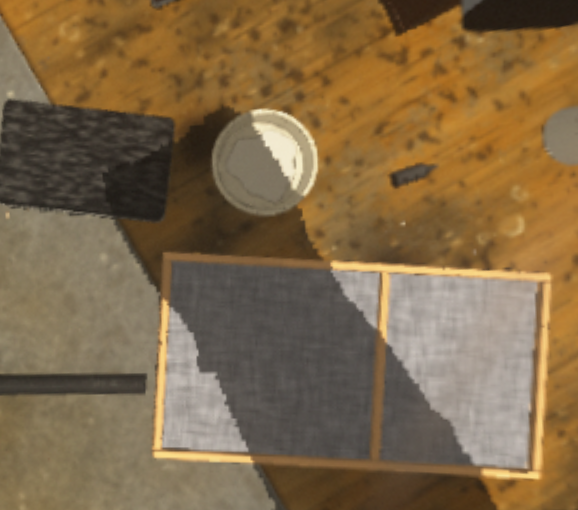

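```bash
python3 - <<'E'
from h import *
z=np.load("pics/w1.npz");p=z["p"];m=env.camera_model("wrist");m["world_from_camera"]=z["W"]
cv2.imwrite("pics/w1t2.png",topview("",p,m,.48,.62,.30,.54,0.028,3000,True))
E
```

```text
(no output)
```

View pics/w1t2.png

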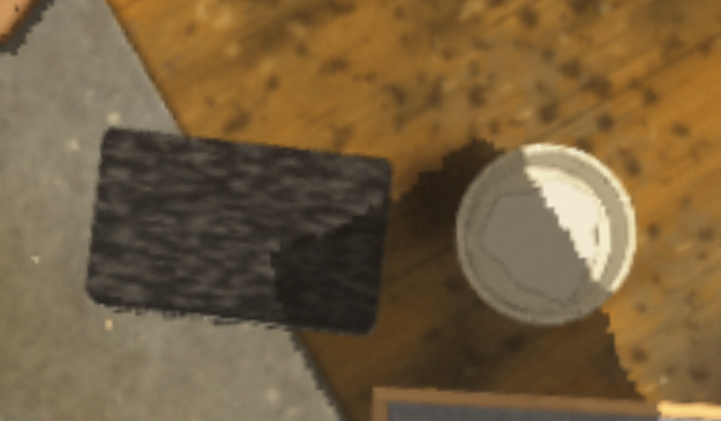

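```bash
cat >> h.py <<'E'
def go(x,y,z,ang=None):
    s,R=st();d=R.T@(np.array([x,y,z])-s["tcp_pos"])*100
    a=np.degrees(np.arctan2(R[1,1],R[0,1]));w=0 if ang is None else (a-ang+90)%180-90
    print("offset",d.round(2),"yaw %.1f"%w)
E
python3 -c "
from h import *
go(.5432,.4602,.08,-6.1)"
```

```text
t1.00 tcp [0.4744 0.3777 0.3001] yang 2.0 F [ 1.5 -0.4 -0.8] gap 0.0854 tilt [-1.     0.001  0.002]
offset [22.    7.15 -8.04] yaw 8.1
```

>>> servo_tool:
  increments:
    - {"offset": [2.5, 1.2, -1.4], "yaw": 2}
    - {"offset": [6, 2.8, -3.2], "yaw": 4}
    - {"offset": [10, 4.4, -5], "yaw": 6}
    - {"offset": [14, 6, -6.6], "yaw": 8}
    - {"offset": [18, 7.1, -8], "yaw": 8}
    - {"offset": [21, 7.1, -8], "yaw": 8}
    - {"offset": [22, 7.1, -8], "yaw": 8}
    - {"offset": [22, 7.1, -8], "yaw": 8}

```text
clock: 1.8
tcp_pos: [0.5347, 0.4636, 0.0791]
orientation: [-0.478, -0.52, -0.478, 0.523]
wrist_force: [0.1, 0.1, -0.0]
finger_gap: 0.0855
```

```bash
python3 - <<'E'
from h import *
m,p,d=snap("w2");go(.5432,.4602,.002,-6.1)
E
```

```text
t1.80 tcp [0.5347 0.4636 0.0791] yang -5.0 F [ 0.1  0.1 -0. ] gap 0.0855 tilt [-1.    -0.004  0.003]
t1.85 tcp [0.5359 0.4643 0.0816] yang -5.0 F [-0.6  0.5  0.6] gap 0.0851 tilt [-1.    -0.001  0.   ]
offset [7.96 0.76 0.34] yaw 1.1
```

View pics/w2.png

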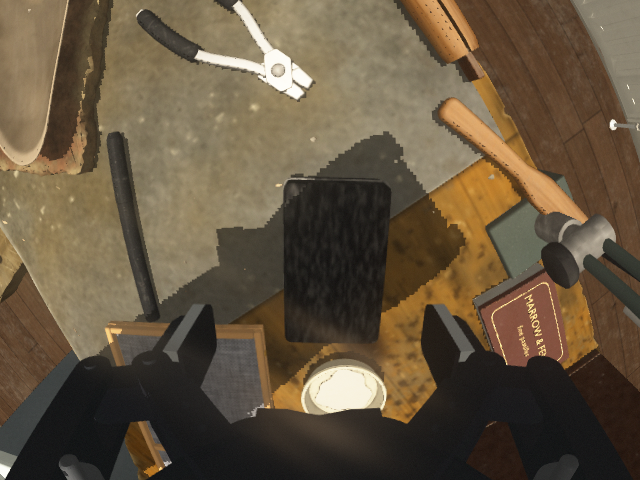

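```bash
python3 - <<'E'
from h import *
for _ in range(3): st()
z=np.load("pics/w2.npz");m=env.camera_model("wrist");m["world_from_camera"]=z["W"]
P=plane(m,[(284,180),(391,183),(380,342),(284,340)],.028,True);print(P.round(4),P.mean(0))
e=P[0]-P[3];print(np.linalg.norm(e),np.degrees(np.arctan2(e[1],e[0])));e=P[1]-P[0];print(np.linalg.norm(e),np.degrees(np.arctan2(e[1],e[0])))
s=z["d"];o,r=rays(m,[(336,260)],True);
rr=np.hypot(336-m["cx"],260-m["cy"])/K(m);print("depth z",(o+r/np.cos(rr)*s[260,336]))
print(proj(m,np.array([[.5432,.4602,.028]]),True))
E
```

```text
t1.85 tcp [0.5359 0.4643 0.0816] yang -5.0 F [-0.6  0.5  0.6] gap 0.0851 tilt [-1.    -0.001  0.   ]
t1.85 tcp [0.5359 0.4643 0.0816] yang -5.0 F [-0.6  0.5  0.6] gap 0.0851 tilt [-1.    -0.001  0.   ]
t1.85 tcp [0.5359 0.4643 0.0816] yang -5.0 F [-0.6  0.5  0.6] gap 0.0851 tilt [-1.    -0.001  0.   ]
[[0.5218 0.5136 0.028 ]
 [0.578  0.5073 0.028 ]
 [0.569  0.4102 0.028 ]
 [0.5103 0.4172 0.028 ]] [0.54477884 0.46206336 0.028     ]
0.09710960098432533 83.16801714818443
0.05655924260957196 -6.3198689899879215
depth z [[0.54560341 0.46675187 0.02798209]]
[[332.57233403 271.27262318]]
```

>>> servo_tool:
  increments:
    - {"offset": [0, 0.4, 0.2], "yaw": 1}
    - {"offset": [0, 0.4, 0.2], "yaw": 1}
    - {"offset": [0.5, 0.4, 0.2], "yaw": 1}
    - {"offset": [1.2, 0.4, 0.2], "yaw": 1}
    - {"offset": [2, 0.4, 0.2], "yaw": 1}
    - {"offset": [3, 0.4, 0.2], "yaw": 1}
    - {"offset": [3, 0.4, 0.2], "yaw": 1}
    - {"offset": [3, 0.4, 0.2], "yaw": 1}

```text
clock: 2.65
tcp_pos: [0.5397, 0.4618, 0.0504]
orientation: [-0.473, -0.525, -0.473, 0.526]
wrist_force: [-1.0, 0.3, 1.0]
finger_gap: 0.0854
```

```bash
python3 - <<'E'
from h import *
m,p,d=snap("w3");go(.544,.461,.002,-6.4)
E
```

```text
t2.65 tcp [0.5397 0.4618 0.0504] yang -6.0 F [-1.   0.3  1. ] gap 0.0854 tilt [-1.    -0.001  0.001]
t2.70 tcp [0.5401 0.462  0.051 ] yang -6.0 F [-0.3  0.3  0.3] gap 0.0854 tilt [-1. -0.  0.]
offset [4.9  0.4  0.06] yaw 0.4
```

View pics/w3.png

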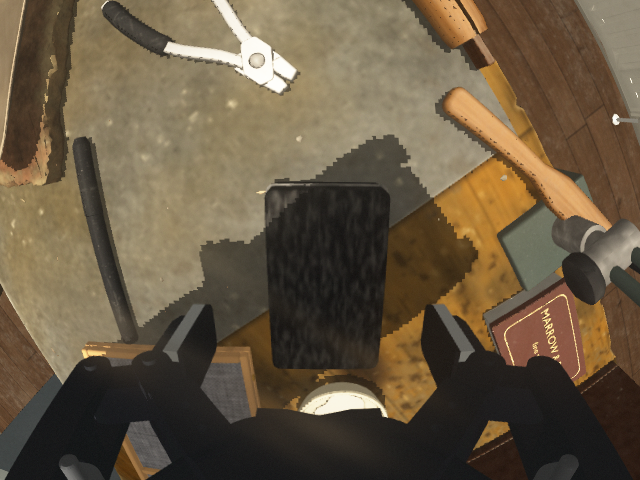

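>>> servo_tool:
  increments:
    - {"offset": [1.2, 0.4, 0.1], "yaw": 0.4}
    - {"offset": [2.5, 0.4, 0.1], "yaw": 0.4}
    - {"offset": [3.5, 0.4, 0.1], "yaw": 0.4}
    - {"offset": [4.2, 0.4, 0.1], "yaw": 0.4}
    - {"offset": [4.7, 0.4, 0.1], "yaw": 0.4}
    - {"offset": [4.8, 0.4, 0.1], "yaw": 0.4}
    - {"offset": [4.8, 0.4, 0.1], "yaw": 0.4}
    - {"offset": [4.8, 0.4, 0.1], "yaw": 0.4}

```text
clock: 3.5
tcp_pos: [0.5444, 0.4609, 0.0039]
orientation: [0.471, 0.528, 0.471, -0.527]
wrist_force: [0.6, 0.1, 0.5]
finger_gap: 0.0849
```

>>> servo_tool:
  increments:
    - {"offset": [0, 0, 0], "yaw": 0}
    - {"offset": [0, 0, 0], "yaw": 0}
    - {"offset": [0, 0, 0], "yaw": 0}
    - {"offset": [0, 0, 0], "yaw": 0}
    - {"offset": [0, 0, 0], "yaw": 0}
    - {"offset": [0, 0, 0], "yaw": 0}
    - {"offset": [0, 0, 0], "yaw": 0}
    - {"offset": [0, 0, 0], "yaw": 0}
  claw: 0.4
  force: 40

```text
clock: 4.3
tcp_pos: [0.5445, 0.4609, 0.004]
orientation: [0.471, 0.528, 0.471, -0.527]
wrist_force: [-0.1, 0.5, 5.3]
finger_gap: 0.057
```

```bash
python3 -c "
from h import *
go(.4270,.3504,.06,-2.9)"
```

```text
t4.30 tcp [0.5445 0.4609 0.004 ] yang -6.4 F [-0.1  0.5  5.3] gap 0.0570 tilt [-1.     0.001 -0.001]
offset [ -5.62 -10.44  12.29] yaw -3.5
```

>>> servo_tool:
  increments:
    - {"offset": [-0.8, 0, 0], "yaw": 0}
    - {"offset": [-2.2, 0, 0], "yaw": 0}
    - {"offset": [-4, -0.4, 0.5], "yaw": 0}
    - {"offset": [-5.6, -1.5, 1.8], "yaw": -1}
    - {"offset": [-5.6, -3.4, 4], "yaw": -2}
    - {"offset": [-5.6, -5.5, 6.5], "yaw": -3}
    - {"offset": [-5.6, -7.6, 9], "yaw": -3.5}
    - {"offset": [-5.6, -9.4, 11], "yaw": -3.5}

```text
clock: 5.1
tcp_pos: [0.4371, 0.3606, 0.0608]
orientation: [0.487, 0.513, 0.487, -0.512]
wrist_force: [-0.7, 0.4, -1.7]
finger_gap: 0.057
```

>>> servo_tool:
  increments:
    - {"offset": [0, -0.7, 0.9], "yaw": 0}
    - {"offset": [0, -1, 1.2], "yaw": 0}
    - {"offset": [0, -1, 1.2], "yaw": 0}
    - {"offset": [0, -1, 1.2], "yaw": 0}
    - {"offset": [0, -1, 1.2], "yaw": 0}
    - {"offset": [0, -1, 1.2], "yaw": 0}
    - {"offset": [0, -1, 1.2], "yaw": 0}
    - {"offset": [0, -1, 1.2], "yaw": 0}

```text
clock: 5.9
tcp_pos: [0.4279, 0.3505, 0.0591]
orientation: [-0.487, -0.512, -0.487, 0.513]
wrist_force: [0.4, 0.6, -1.5]
finger_gap: 0.0572
```

```bash
python3 - <<'E'
from h import *
m,p,d=snap("w4");go(.4270,.3504,.0095,-2.9)
E
```

```text
t5.90 tcp [0.4279 0.3505 0.0591] yang -2.9 F [ 0.4  0.6 -1.5] gap 0.0572 tilt [-1. -0.  0.]
t5.95 tcp [0.4278 0.3504 0.0591] yang -2.9 F [-0.4 -0.2 -0.8] gap 0.0569 tilt [-1. -0.  0.]
offset [ 4.96 -0.08  0.01] yaw -0.0
```

View pics/w4.png

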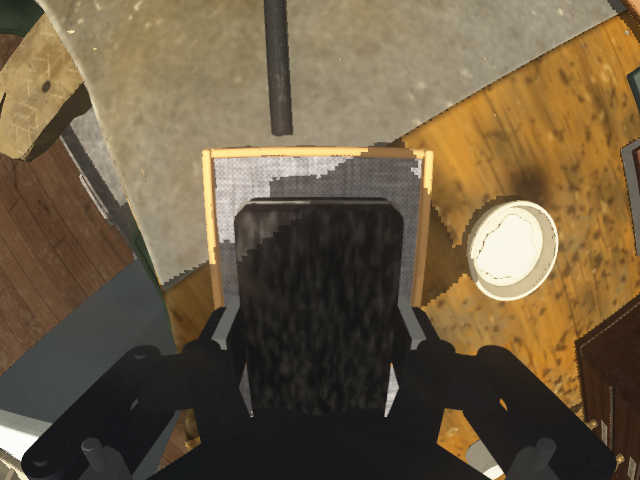

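```bash
python3 - <<'E'
from h import *
z=np.load("pics/w4.npz");m=env.camera_model("wrist");m["world_from_camera"]=z["W"]
print(plane(m,[(203,151),(433,152)],.012,True).round(4))
P=plane(m,[(235,206),(403,207),(390,416),(247,416)],.0835,True);print(P.round(4),P.mean(0).round(4))
E
```

```text
[[0.3721 0.4191 0.012 ]
 [0.492  0.4123 0.012 ]]
[[0.4041 0.4023 0.0835]
 [0.4594 0.3991 0.0835]
 [0.4578 0.308  0.0835]
 [0.3959 0.3112 0.0835]] [0.4293 0.3552 0.0835]
```

>>> servo_tool:
  increments:
    - {"offset": [1, 0, 0.1], "yaw": 0}
    - {"offset": [2.2, 0, 0.1], "yaw": 0}
    - {"offset": [3.2, 0, 0.1], "yaw": 0}
    - {"offset": [4.1, 0, 0.1], "yaw": 0}
    - {"offset": [4.6, 0, 0.1], "yaw": 0}
    - {"offset": [4.9, 0, 0.1], "yaw": 0}
    - {"offset": [4.9, 0, 0.1], "yaw": 0}
    - {"offset": [4.9, 0, 0.1], "yaw": 0}

```text
clock: 6.75
tcp_pos: [0.428, 0.3495, 0.0105]
orientation: [0.487, 0.513, 0.487, -0.512]
wrist_force: [0.0, -0.3, -1.4]
finger_gap: 0.057
```

>>> servo_tool:
  increments:
    - {"offset": [0.05, 0, 0], "yaw": 0}
    - {"offset": [0.05, 0, 0], "yaw": 0}
    - {"offset": [0.05, 0, 0], "yaw": 0}
    - {"offset": [0.05, 0, 0], "yaw": 0}
    - {"offset": [0, 0, 0], "yaw": 0}
    - {"offset": [-2, 0, 0], "yaw": 0}
    - {"offset": [-4.5, 0, 0], "yaw": 0}
    - {"offset": [-8, 0, 0], "yaw": 0}
  claw: 0.9

```text
clock: 7.55
tcp_pos: [0.4265, 0.3486, 0.0897]
orientation: [-0.487, -0.511, -0.487, 0.514]
wrist_force: [0.3, 0.3, -1.0]
finger_gap: 0.0767
```

```bash
python3 - <<'E'
from h import *
m,p,d=snap("w5");go(.5424,.3564,.08)
E
```

```text
t7.55 tcp [0.4265 0.3486 0.0897] yang -2.9 F [ 0.3  0.3 -1. ] gap 0.0767 tilt [-1.    -0.003  0.002]
t7.60 tcp [0.4299 0.3507 0.0966] yang -2.9 F [1.7 0.8 3.9] gap 0.0770 tilt [-1.     0.005 -0.004]
offset [ 1.73 11.2  -1.13] yaw 0.0
```

View pics/w5.png

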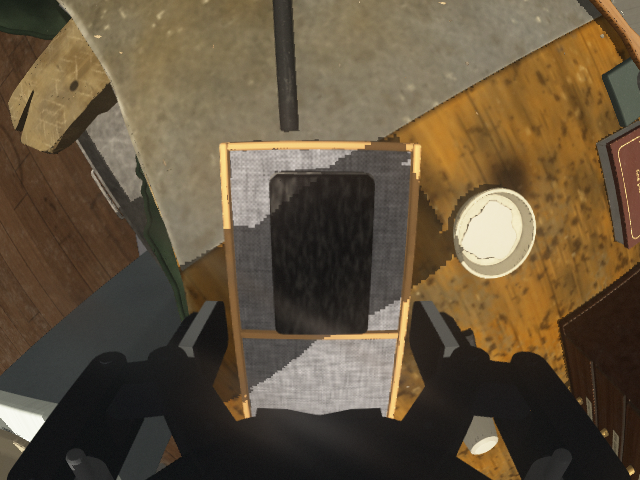

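```bash
python3 - <<'E'
from h import *
z=np.load("pics/w5.npz");m=env.camera_model("wrist");m["world_from_camera"]=z["W"]
P=plane(m,[(271,177),(375,178),(367,333),(276,333)],.033,True);print(P.round(4),P.mean(0).round(4))
c=plane(m,[(220,144),(420,145)],.012,True);print(c.round(4),c.mean(0)) 
print(plane(m,[(244,335),(401,336)],.010,True).round(4).tolist())
p=z["p"];hsv=cv2.cvtColor(p,cv2.COLOR_BGR2HSV);r=np.zeros((480,640),np.uint8);r[180:285,445:545]=((hsv[180:285,445:545,1]<80)&(hsv[180:285,445:545,2]>120))*255
c=max(cv2.findContours(r,0,1)[0],key=cv2.contourArea);el=cv2.fitEllipse(cv2.convexHull(c));print("dish",el,plane(m,el[0],.018,True).round(4))
# height by stereo with w1
z1=np.load("pics/w1.npz");m1=env.camera_model("wrist");m1["world_from_camera"]=z1["W"]
print("tri dish",tri(m1,(375.9,215.35),m,el[0],True,True))
E
```

```text
[[0.4043 0.3994 0.033 ]
 [0.4605 0.396  0.033 ]
 [0.4552 0.3002 0.033 ]
 [0.3984 0.3032 0.033 ]] [0.4296 0.3497 0.033 ]
[[0.3718 0.4193 0.012 ]
 [0.4916 0.4125 0.012 ]] [0.43172062 0.41590256 0.012     ]
[[0.3714, 0.2881, 0.01], [0.4823, 0.2814, 0.01]]
dish ((494.2874755859375, 232.63299560546875), (79.76416778564453, 92.21382904052734), 24.863082885742188) [[0.5416 0.3571 0.018 ]]
tri dish (array([0.5429081 , 0.35602965, 0.01536367]), np.float64(0.0005058865766058986))
```

>>> servo_tool:
  increments:
    - {"offset": [0, 1.2, -0.1], "yaw": -7}
    - {"offset": [0, 3.2, -0.3], "yaw": -15}
    - {"offset": [0, 5.6, -0.6], "yaw": -23}
    - {"offset": [0.5, 8, -0.9], "yaw": -31}
    - {"offset": [1, 10, -1.1], "yaw": -39}
    - {"offset": [1.5, 11.1, -1.3], "yaw": -47}
    - {"offset": [2, 11.35, -1.3], "yaw": -55}
    - {"offset": [2, 11.35, -1.3], "yaw": -60}
  claw: 1

```text
clock: 8.4
tcp_pos: [0.542, 0.3562, 0.0691]
orientation: [0.678, 0.199, 0.679, -0.199]
wrist_force: [0.0, 0.1, -0.1]
finger_gap: 0.0853
```

>>> servo_tool:
  increments:
    - {"offset": [0, 0, 0], "yaw": 0}
    - {"offset": [0, 0, 0], "yaw": 0}
    - {"offset": [0.3, 0, 0], "yaw": 0}
    - {"offset": [0.8, 0, 0], "yaw": 0}
    - {"offset": [1.3, 0, 0], "yaw": 0}
    - {"offset": [1.5, 0, 0], "yaw": 0}
    - {"offset": [1.5, 0, 0], "yaw": 0}
    - {"offset": [1.5, 0, 0], "yaw": 0}

```text
clock: 9.2
tcp_pos: [0.5417, 0.3566, 0.0552]
orientation: [0.678, 0.2, 0.678, -0.2]
wrist_force: [0.5, -0.0, 0.0]
finger_gap: 0.0855
```

```bash
python3 - <<'E'
from h import *
m,p,d=snap("w6");go(.5420,.3567,.002)
E
```

```text
t9.20 tcp [0.5417 0.3566 0.0552] yang 57.1 F [ 0.5 -0.   0. ] gap 0.0855 tilt [-1. -0. -0.]
t9.25 tcp [0.5419 0.3567 0.0554] yang 57.1 F [-0.3 -0.2 -0.1] gap 0.0851 tilt [-1.  0.  0.]
offset [5.34 0.01 0.01] yaw 0.0
```

View pics/w6.png

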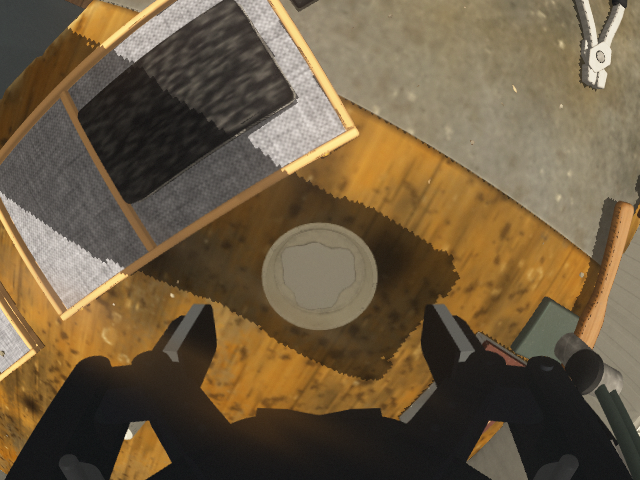

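>>> servo_tool:
  increments:
    - {"offset": [1.2, 0, 0], "yaw": 0}
    - {"offset": [2.6, 0, 0], "yaw": 0}
    - {"offset": [3.8, 0, 0], "yaw": 0}
    - {"offset": [4.7, 0, 0], "yaw": 0}
    - {"offset": [5.2, 0, 0], "yaw": 0}
    - {"offset": [5.3, 0, 0], "yaw": 0}
    - {"offset": [5.3, 0, 0], "yaw": 0}
    - {"offset": [5.3, 0, 0], "yaw": 0}

```text
clock: 10.05
tcp_pos: [0.5422, 0.3568, 0.0029]
orientation: [0.678, 0.201, 0.678, -0.2]
wrist_force: [-0.2, -0.8, 0.3]
finger_gap: 0.0855
```

```bash
python3 - <<'E'
from h import *
z=np.load("pics/w6.npz");m=env.camera_model("wrist");m["world_from_camera"]=z["W"]
p=z["p"];hsv=cv2.cvtColor(p,cv2.COLOR_BGR2HSV);r=np.zeros((480,640),np.uint8);sl=(slice(210,340),slice(250,390))
r[sl]=((hsv[sl][:,:,1]<75)&(hsv[sl][:,:,2]>80))*255
c=max(cv2.findContours(r,0,1)[0],key=cv2.contourArea);el=cv2.fitEllipse(cv2.convexHull(c));print("dish",el,plane(m,el[0],.018,True).round(4))
st()
E
```

```text
dish ((320.38751220703125, 274.49725341796875), (102.2471694946289, 114.54093170166016), 103.4714584350586) [[0.5419 0.3578 0.018 ]]
t10.05 tcp [0.5422 0.3568 0.0029] yang 57.1 F [-0.2 -0.8  0.3] gap 0.0855 tilt [-1.     0.001  0.001]
```

>>> servo_tool:
  increments:
    - {"offset": [0, 0, 0], "yaw": 0}
    - {"offset": [0, 0, 0], "yaw": 0}
    - {"offset": [0, 0, 0], "yaw": 0}
    - {"offset": [0, 0, 0], "yaw": 0}
    - {"offset": [0, 0, 0], "yaw": 0}
    - {"offset": [0, 0, 0], "yaw": 0}
    - {"offset": [0, 0, 0], "yaw": 0}
    - {"offset": [0, 0, 0], "yaw": 0}
  claw: 0.4
  force: 35

```text
clock: 10.85
tcp_pos: [0.5422, 0.3569, 0.0036]
orientation: [0.679, 0.201, 0.678, -0.2]
wrist_force: [-1.4, -0.3, 5.2]
finger_gap: 0.0586
```

```bash
python3 - <<'E'
from h import *
# dish comp centre from refined tray: +y edge mid (.4317,.4159), 67+112 along -y
c=np.array([.4317,.4159])-.179*np.array([.0506,.9987]);print(c)
go(c[0],c[1],.06,-2.9)
E
```

```text
[0.4226426 0.2371327]
t10.85 tcp [0.5422 0.3569 0.0036] yang 57.1 F [-1.4 -0.3  5.2] gap 0.0586 tilt [-1.     0.001  0.001]
offset [ -5.67 -16.54  -3.53] yaw 60.0
```

>>> servo_tool:
  increments:
    - {"offset": [-0.7, 0, 0], "yaw": 0}
    - {"offset": [-2, 0, 0], "yaw": 2}
    - {"offset": [-4, -0.5, -0.1], "yaw": 8}
    - {"offset": [-6, -2, -0.4], "yaw": 15}
    - {"offset": [-6, -4.5, -1], "yaw": 22}
    - {"offset": [-6, -7.5, -1.6], "yaw": 30}
    - {"offset": [-6, -10.5, -2.2], "yaw": 38}
    - {"offset": [-6, -13, -2.8], "yaw": 46}

```text
clock: 11.65
tcp_pos: [0.4464, 0.2616, 0.0626]
orientation: [0.545, 0.451, 0.545, -0.451]
wrist_force: [-0.3, 0.6, -0.9]
finger_gap: 0.0587
```

```bash
python3 - <<'E'
from h import *
go(.4226,.2371,.06,-2.9)
E
```

```text
t11.65 tcp [0.4464 0.2616 0.0626] yang 10.8 F [-0.3  0.6 -0.9] gap 0.0587 tilt [-1. -0.  0.]
offset [ 0.26 -2.79  1.96] yaw 13.7
```

>>> servo_tool:
  increments:
    - {"offset": [0.2, -1.4, 1], "yaw": 7}
    - {"offset": [0.2, -2.4, 1.7], "yaw": 13}
    - {"offset": [0.2, -2.75, 1.95], "yaw": 13.8}
    - {"offset": [0.2, -2.75, 1.95], "yaw": 13.8}
    - {"offset": [0.2, -2.75, 1.95], "yaw": 13.8}
    - {"offset": [0.2, -2.75, 1.95], "yaw": 13.8}
    - {"offset": [0.2, -2.75, 1.95], "yaw": 13.8}
    - {"offset": [0.2, -2.75, 1.95], "yaw": 13.8}

```text
clock: 12.45
tcp_pos: [0.4246, 0.2385, 0.0602]
orientation: [0.488, 0.512, 0.488, -0.512]
wrist_force: [0.6, -0.1, -1.0]
finger_gap: 0.0588
```

```bash
python3 - <<'E'
from h import *
m,p,d=snap("w7");go(.4226,.2371,.0095,-2.9)
E
```

```text
t12.45 tcp [0.4246 0.2385 0.0602] yang -2.7 F [ 0.6 -0.1 -1. ] gap 0.0588 tilt [-1.  0. -0.]
t12.50 tcp [0.4246 0.2384 0.0602] yang -2.7 F [ 0.1 -0.7 -1.2] gap 0.0589 tilt [-1. -0. -0.]
offset [ 5.07 -0.19  0.14] yaw 0.2
```

View pics/w7.png

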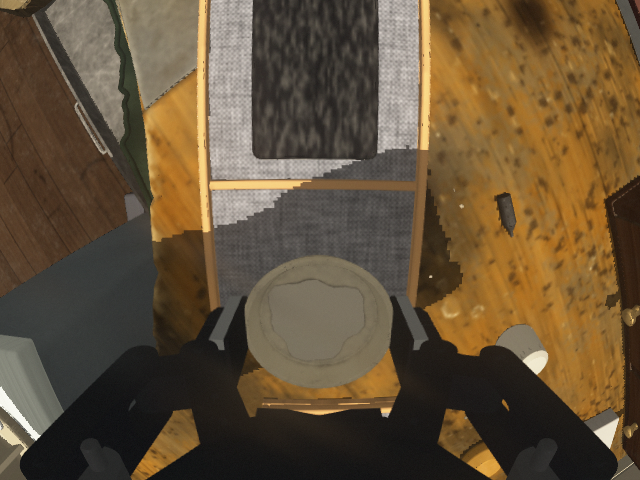

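```bash
python3 - <<'E'
from h import *
z=np.load("pics/w7.npz");m=env.camera_model("wrist");m["world_from_camera"]=z["W"]
p=z["p"];hsv=cv2.cvtColor(p,cv2.COLOR_BGR2HSV)
print("div mid",plane(m,[(210,185),(418,185)],.010,True).round(4).tolist())
for a,b in [((198,100),(431,100)),((205,230),(425,230))]: print("outer",plane(m,[a,b],.012,True).round(4).tolist())
e=plane(m,[(319,322)],.0602-.003+.018,True);print("dish",e)
ay=np.array([.0506,.9987]);print("expected div",(np.array([.4317,.4159])-.1315*ay))
E
```

```text
div mid [[0.3697, 0.2882, 0.01], [0.481, 0.2827, 0.01]]
outer [[0.3675, 0.3342, 0.012], [0.4883, 0.328, 0.012]]
outer [[0.3644, 0.2638, 0.012], [0.4849, 0.258, 0.012]]
dish [[0.42599514 0.240798   0.0752    ]]
expected div [0.4250461  0.28457095]
```

>>> servo_tool:
  increments:
    - {"offset": [1, -0.2, 0.2], "yaw": 0}
    - {"offset": [2.2, -0.25, 0.2], "yaw": 0}
    - {"offset": [3.3, -0.25, 0.2], "yaw": 0}
    - {"offset": [4.2, -0.25, 0.2], "yaw": 0}
    - {"offset": [4.7, -0.25, 0.2], "yaw": 0}
    - {"offset": [5.0, -0.25, 0.2], "yaw": 0}
    - {"offset": [5.1, -0.25, 0.2], "yaw": 0}
    - {"offset": [5.1, -0.25, 0.2], "yaw": 0}

```text
clock: 13.3
tcp_pos: [0.422, 0.2364, 0.0094]
orientation: [0.488, 0.512, 0.488, -0.512]
wrist_force: [0.7, 0.0, -0.1]
finger_gap: 0.0588
```

>>> servo_tool:
  increments:
    - {"offset": [0, 0, 0], "yaw": 0}
    - {"offset": [0, 0, 0], "yaw": 0}
    - {"offset": [0, 0, 0], "yaw": 0}
    - {"offset": [0, 0, 0], "yaw": 0}
    - {"offset": [0, 0, 0], "yaw": 0}
    - {"offset": [-1, 0, 0], "yaw": 0}
    - {"offset": [-3.5, 0, 0], "yaw": 0}
    - {"offset": [-7, 0, 0], "yaw": 0}
  claw: 0.86

```text
clock: 14.1
tcp_pos: [0.4203, 0.2358, 0.0793]
orientation: [-0.487, -0.511, -0.489, 0.513]
wrist_force: [-0.2, 0.1, 0.0]
finger_gap: 0.0733
```

>>> servo_tool:
  increments:
    - {"offset": [-2, 2, 1], "yaw": -8}
    - {"offset": [-4, 4, 2.4], "yaw": -16}
    - {"offset": [-5, 6, 3.4], "yaw": -24}
    - {"offset": [-5, 7, 4], "yaw": -32}
    - {"offset": [-5, 7, 4], "yaw": -40}
    - {"offset": [-5, 7, 4], "yaw": -40}
    - {"offset": [-5, 7, 4], "yaw": -40}
    - {"offset": [-5, 7, 4], "yaw": -40}

```text
clock: 14.9
tcp_pos: [0.4895, 0.1932, 0.1294]
orientation: [0.633, 0.315, 0.633, -0.315]
wrist_force: [-0.2, 0.2, -0.3]
finger_gap: 0.0732
```

```bash
python3 - <<'E'
from h import *
m,p,d=snap("w8")
E
```

```text
t14.90 tcp [0.4895 0.1932 0.1294] yang 37.2 F [-0.2  0.2 -0.3] gap 0.0732 tilt [-1. -0. -0.]
```

View pics/w8.png

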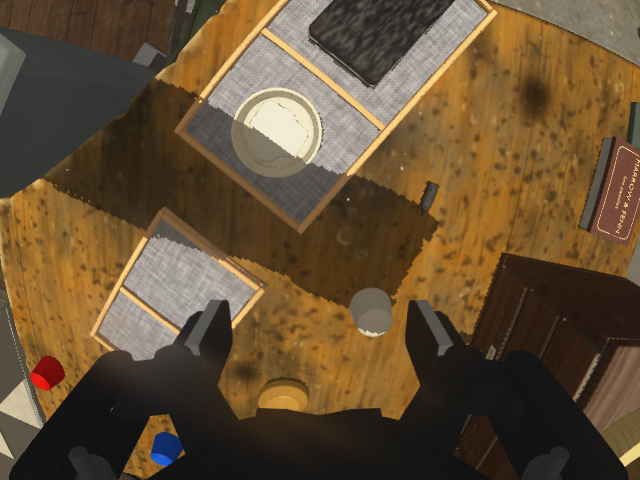

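```bash
python3 - <<'E'
from h import *
z=np.load("pics/w8.npz");m=env.camera_model("wrist");m["world_from_camera"]=z["W"]
p=z["p"];hsv=cv2.cvtColor(p,cv2.COLOR_BGR2HSV)
P=plane(m,[(277,132)],.023,True);print("dish",P.round(4))
ay=np.array([.0506,.9987]);ax=np.array([.9987,-.0506])
c=plane(m,[(176,130),(302,233)],.012,True);print(c.round(4),c.mean(0)[:2]+ay*.0495)
r=np.zeros((480,640),np.uint8);sl=(slice(280,345),slice(340,405));r[sl]=((hsv[sl][:,:,1]<70)&(hsv[sl][:,:,2]>90))*255
cc=max(cv2.findContours(r,0,1)[0],key=cv2.contourArea);print(cv2.boundingRect(cc),cv2.fitEllipse(cc))
cv2.imwrite("pics/w8c.png",cv2.resize(np.hstack([p[270:350,330:410],p[85:165,240:320]]),None,fx=5,fy=5,interpolation=2))
for u in [(376,302),(372,306)]: print(plane(m,[u],.034,True))
print(plane(m,[(371,318)],.0,True))
E
```

```text
dish [[0.4237 0.2354 0.023 ]]
[[0.3604 0.1938 0.012 ]
 [0.4801 0.1866 0.012 ]] [0.42275234 0.2396124 ]
(350, 289, 42, 47) ((371.3981628417969, 311.4481201171875), (39.63357162475586, 48.09825897216797), 163.2506103515625)
[[0.54984855 0.18269739 0.034     ]]
[[0.54959358 0.17850727 0.034     ]]
[[0.57121742 0.15875454 0.        ]]
```

View pics/w8c.png

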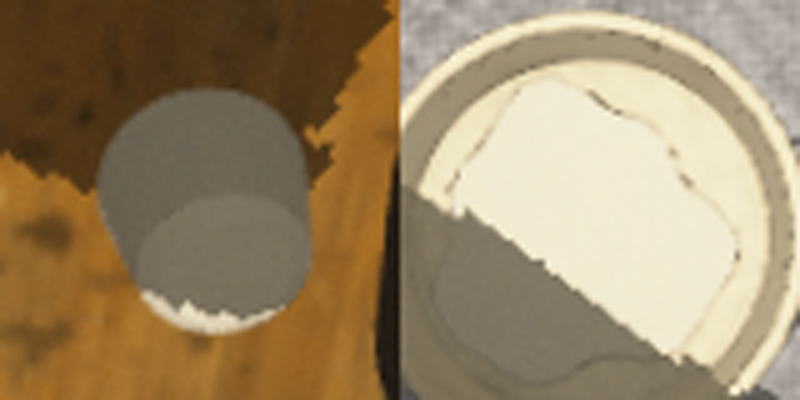

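```bash
python3 - <<'E'
from h import *
z=np.load("pics/w8.npz");m=env.camera_model("wrist");m["world_from_camera"]=z["W"]
print(plane(m,[(375,322.6)],.033,True),plane(m,[(370.6,306.5)],.0,True))
P=plane(m,[(375,322.6)],.033,True)[0]
a=plane(m,[(370.6,306.5)],.0,True)[0]; c=(P+a)/2
# two-view top: scene
ms=env.camera_model("scene");print("scene predicts",proj(ms,[[c[0],c[1],.033],[c[0],c[1],0]]))
go(c[0],c[1],.08,40)
E
python3 - <<'E'
import cv2
a=cv2.imread("pics/scene0.png");cv2.imwrite("pics/sc.png",cv2.resize(a[220:270,335:395],None,fx=8,fy=8,interpolation=2))
E
```

```text
[[0.56092364 0.16892257 0.033     ]] [[0.56386511 0.16686375 0.        ]]
scene predicts [[363.92680818 236.34826485]
 [363.05791168 247.69114705]]
t14.95 tcp [0.4895 0.1933 0.1294] yang 37.2 F [ 0.2 -0.2  0.2] gap 0.0733 tilt [-1. -0. -0.]
offset [4.94 4.27 6.43] yaw -2.8
```

View pics/sc.png

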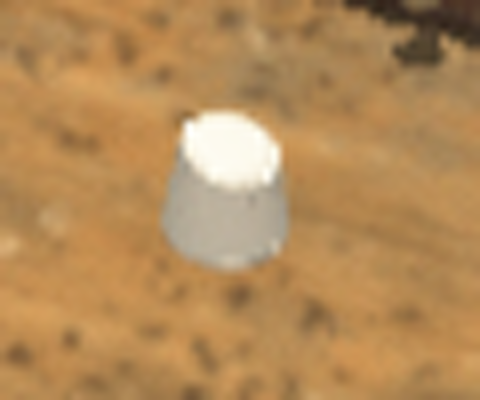

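>>> servo_tool:
  increments:
    - {"offset": [0.5, 1, 1.5], "yaw": 0}
    - {"offset": [1.5, 2.2, 3.4], "yaw": 0}
    - {"offset": [3, 3.4, 5.2], "yaw": 0}
    - {"offset": [4.8, 4.2, 6.3], "yaw": 0}
    - {"offset": [6, 4.3, 6.4], "yaw": 0}
    - {"offset": [6.5, 4.3, 6.4], "yaw": 0}
    - {"offset": [6.5, 4.3, 6.4], "yaw": 0}
    - {"offset": [6.5, 4.3, 6.4], "yaw": 0}

```text
clock: 15.75
tcp_pos: [0.5624, 0.1685, 0.0648]
orientation: [0.634, 0.314, 0.634, -0.314]
wrist_force: [0.2, -0.5, 0.7]
finger_gap: 0.0734
```

```bash
python3 - <<'E'
from h import *
m,p,d=snap("w9");go(.5624,.1678,.015)
cv2.imwrite("pics/w9c.png",cv2.resize(p[220:420,220:420],None,fx=3,fy=3,interpolation=2))
E
```

```text
t15.75 tcp [0.5624 0.1685 0.0648] yang 37.3 F [ 0.2 -0.5  0.7] gap 0.0734 tilt [-1.  0. -0.]
t15.80 tcp [0.5628 0.1686 0.0651] yang 37.3 F [ 0.5 -0.2 -0.7] gap 0.0734 tilt [-1.     0.001  0.   ]
offset [ 5.01 -0.08  0.04] yaw 0.0
```

View pics/w9c.png

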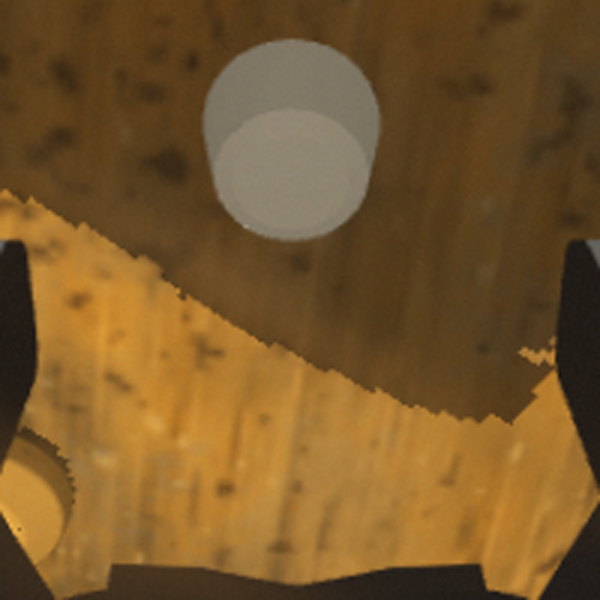

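```bash
python3 - <<'E'
from h import *
z=np.load("pics/w9.npz");m=env.camera_model("wrist");m["world_from_camera"]=z["W"]
t=plane(m,[(317,278.3)],.033,True)[0];f=plane(m,[(317.3,261.5)],0,True)[0];print(t,f)
z8=np.load("pics/w8.npz");m8=dict(m);m8["world_from_camera"]=z8["W"];print("tri top",tri(m8,(375,322.6),m,(317,278.3),True,True))
go((t+f)[0]/2,(t+f)[1]/2,.015)
E
```

```text
[0.5617612  0.16899403 0.033     ] [0.56365255 0.16658606 0.        ]
tri top (array([0.56267339, 0.16771081, 0.02937564]), np.float64(0.00011100748255389199))
t15.80 tcp [0.5628 0.1686 0.0651] yang 37.3 F [ 0.5 -0.2 -0.7] gap 0.0734 tilt [-1.     0.001  0.   ]
offset [ 5.01 -0.06  0.06] yaw 0.0
```

>>> servo_tool:
  increments:
    - {"offset": [1, 0, 0], "yaw": 0}
    - {"offset": [2.2, 0, 0], "yaw": 0}
    - {"offset": [3.4, 0, 0], "yaw": 0}
    - {"offset": [4.4, 0, 0], "yaw": 0}
    - {"offset": [5, 0, 0], "yaw": 0}
    - {"offset": [5.1, 0, 0], "yaw": 0}
    - {"offset": [5.1, 0, 0], "yaw": 0}
    - {"offset": [5.1, 0, 0], "yaw": 0}

```text
clock: 16.6
tcp_pos: [0.5633, 0.1683, 0.0137]
orientation: [0.634, 0.314, 0.633, -0.314]
wrist_force: [0.5, 0.5, -0.2]
finger_gap: 0.0736
```

>>> servo_tool:
  increments:
    - {"offset": [0, 0, 0], "yaw": 0}
    - {"offset": [0, 0, 0], "yaw": 0}
    - {"offset": [0, 0, 0], "yaw": 0}
    - {"offset": [0, 0, 0], "yaw": 0}
    - {"offset": [0, 0, 0], "yaw": 0}
    - {"offset": [0, 0, 0], "yaw": 0}
    - {"offset": [0, 0, 0], "yaw": 0}
    - {"offset": [0, 0, 0], "yaw": 0}
  claw: 0.1
  force: 35

```text
clock: 17.4
tcp_pos: [0.563, 0.1682, 0.0139]
orientation: [0.634, 0.314, 0.633, -0.314]
wrist_force: [-1.3, -0.8, 4.7]
finger_gap: 0.0278
```

```bash
python3 - <<'E'
from h import *
snap("w10");go(.4230,.2365,.075)
E
```

```text
t17.40 tcp [0.563  0.1682 0.0139] yang 37.3 F [-1.3 -0.8  4.7] gap 0.0278 tilt [-1.     0.001  0.   ]
t17.45 tcp [0.563  0.1682 0.0139] yang 37.3 F [-2.1 -1.   5.8] gap 0.0279 tilt [-1.  0.  0.]
offset [ -6.12  -7.   -13.91] yaw 0.0
```

View pics/w10.png

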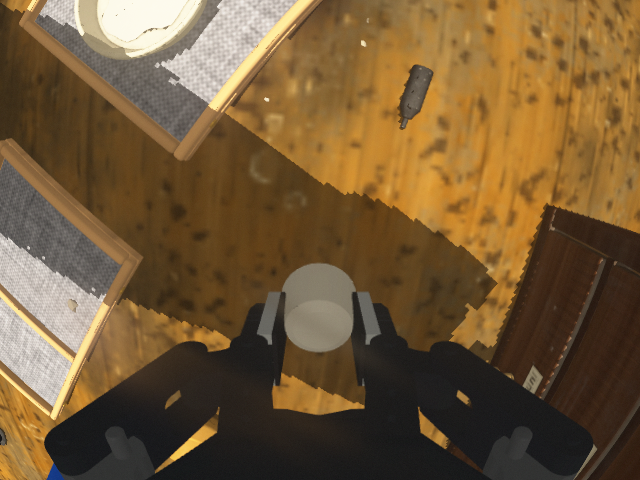

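>>> servo_tool:
  increments:
    - {"offset": [-0.7, 0, 0], "yaw": 0}
    - {"offset": [-2, 0, 0], "yaw": 0}
    - {"offset": [-3.6, -0.2, -0.4], "yaw": 0}
    - {"offset": [-5.2, -1, -2], "yaw": 0}
    - {"offset": [-6.1, -2.4, -4.8], "yaw": 0}
    - {"offset": [-6.1, -4, -8], "yaw": 0}
    - {"offset": [-6.1, -5.4, -10.8], "yaw": 0}
    - {"offset": [-6.1, -6.5, -12.9], "yaw": 0}

```text
clock: 18.25
tcp_pos: [0.4314, 0.2322, 0.0752]
orientation: [0.634, 0.314, 0.634, -0.313]
wrist_force: [-0.1, 0.0, 0.7]
finger_gap: 0.0279
```

>>> servo_tool:
  increments:
    - {"offset": [0, -0.4, -0.8], "yaw": 0}
    - {"offset": [0, -0.5, -1], "yaw": 0}
    - {"offset": [0, -0.5, -1], "yaw": 0}
    - {"offset": [0, -0.5, -1], "yaw": 0}
    - {"offset": [0, -0.5, -1], "yaw": 0}
    - {"offset": [0, -0.5, -1], "yaw": 0}
    - {"offset": [0, -0.5, -1], "yaw": 0}
    - {"offset": [0, -0.5, -1], "yaw": 0}

```text
clock: 19.05
tcp_pos: [0.4231, 0.2362, 0.0742]
orientation: [0.634, 0.314, 0.634, -0.314]
wrist_force: [0.7, 0.2, -0.1]
finger_gap: 0.0277
```

```bash
python3 - <<'E'
from h import *
m,p,d=snap("w11");go(.4230,.2365,.025)
cv2.imwrite("pics/w11c.png",cv2.resize(p[180:380,220:420],None,fx=3,fy=3,interpolation=2))
E
```

```text
t19.05 tcp [0.4231 0.2362 0.0742] yang 37.3 F [ 0.7  0.2 -0.1] gap 0.0277 tilt [-1. -0. -0.]
t19.10 tcp [0.423  0.2363 0.0742] yang 37.3 F [-0.1  0.3 -0.8] gap 0.0281 tilt [-1. -0. -0.]
offset [ 4.92  0.01 -0.02] yaw 0.0
```

View pics/w11c.png

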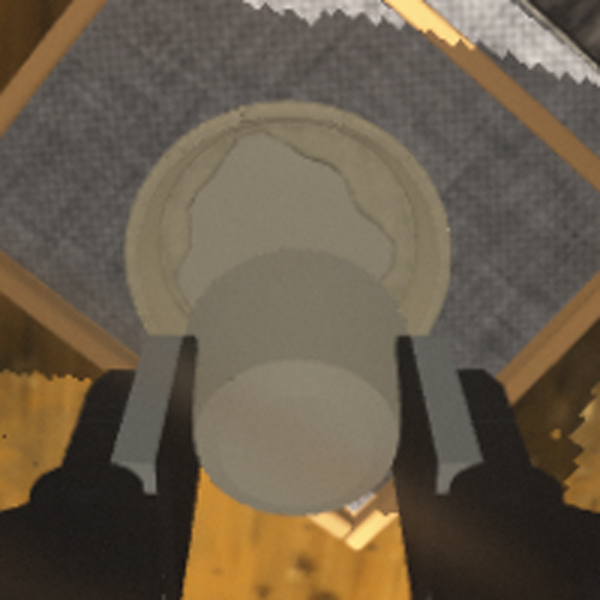

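```bash
python3 - <<'E'
from h import *
z=np.load("pics/w11.npz");p=z["p"];m=env.camera_model("wrist");m["world_from_camera"]=z["W"]
R=env.get_state()["orientation"]
def circ(uv,zz):
    P=plane(m,np.array(uv)/3+[220,180],zz,True)[:,:2]
    A=np.c_[2*P,np.ones(len(P))];s=np.linalg.lstsq(A,(P**2).sum(1),rcond=None)[0];return s[:2],np.sqrt(s[2]+s[:2]@s[:2])
hsv=cv2.cvtColor(p,cv2.COLOR_BGR2HSV)
d=circ([(125,245),(450,240),(287,100),(150,330),(205,122),(370,120),(140,180),(432,330),(433,180)],.023)
c=circ([(192,335),(402,335),(297,248),(225,275),(368,275),(255,256),(340,256)],.0603)
t=circ([(297,515),(240,500),(355,500),(195,440),(400,440),(297,358)],.092)
print(d,c,t);s,R=st();dv=np.r_[d[0]-c[0],0];print("foot->dish in tool",R.T@dv*100,"mid", R.T@np.r_[d[0]-(t[0]+c[0])/2,0]*100)
E
```

```text
(array([0.42266559, 0.23536848]), np.float64(0.03064760438800122)) (array([0.42393177, 0.23627964]), np.float64(0.016322583324605375)) (array([0.4227759 , 0.23789402]), np.float64(0.01241335187157219))
t19.10 tcp [0.423  0.2363 0.0742] yang 37.3 F [-0.1  0.3 -0.8] gap 0.0281 tilt [-1. -0. -0.]
foot->dish in tool [ 1.71993594e-05 -1.55938412e-01 -4.17972969e-03] mid [ 1.20421254e-05 -1.58835716e-01  9.50536332e-02]
```

>>> servo_tool:
  increments:
    - {"offset": [0.8, -0.15, 0], "yaw": 0}
    - {"offset": [1.8, -0.15, 0], "yaw": 0}
    - {"offset": [2.8, -0.15, 0], "yaw": 0}
    - {"offset": [3.4, -0.15, 0], "yaw": 0}
    - {"offset": [4.1, -0.15, 0], "yaw": 0}
    - {"offset": [4.7, -0.15, 0], "yaw": 0}
    - {"offset": [5.0, -0.15, 0], "yaw": 0}
    - {"offset": [5.0, -0.15, 0], "yaw": 0}

```text
clock: 19.9
tcp_pos: [0.4216, 0.2355, 0.0243]
orientation: [0.634, 0.314, 0.634, -0.314]
wrist_force: [-0.8, -0.2, -0.2]
finger_gap: 0.0282
```

```bash
python3 - <<'E'
from h import *
m,p,d=snap("w12")
cv2.imwrite("pics/w12c.png",cv2.resize(p[180:380,220:420],None,fx=3,fy=3,interpolation=2))
E
```

```text
t19.90 tcp [0.4216 0.2355 0.0243] yang 37.3 F [-0.8 -0.2 -0.2] gap 0.0282 tilt [-1. -0. -0.]
```

View pics/w12c.png

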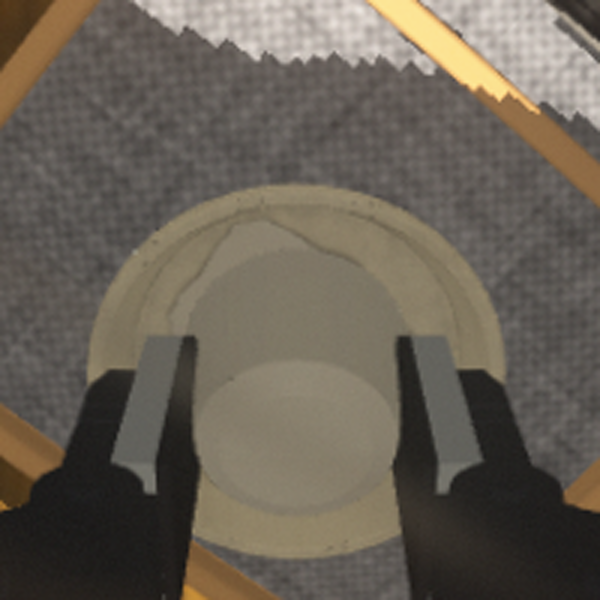

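>>> servo_tool:
  increments:
    - {"offset": [0.05, 0, 0], "yaw": 0}
    - {"offset": [0.05, 0, 0], "yaw": 0}
    - {"offset": [0.05, 0, 0], "yaw": 0}
    - {"offset": [0.05, 0, 0], "yaw": 0}
    - {"offset": [-0.5, 0, 0], "yaw": 0}
    - {"offset": [-2, 0, 0], "yaw": 0}
    - {"offset": [-4.5, 0, 0], "yaw": 0}
    - {"offset": [-8, 0, 0], "yaw": 0}
  claw: 0.7

```text
clock: 20.75
tcp_pos: [0.4204, 0.235, 0.1042]
orientation: [0.633, 0.313, 0.634, -0.315]
wrist_force: [1.1, 1.1, -0.0]
finger_gap: 0.0599
```

>>> servo_tool:
  increments:
    - {"offset": [-2, 1, 3], "yaw": 0}
    - {"offset": [-3, 2, 7], "yaw": 0}
    - {"offset": [-3, 3, 10], "yaw": 0}
    - {"offset": [-3, 3.5, 12], "yaw": 0}
    - {"offset": [-3, 3.5, 13], "yaw": 0}
    - {"offset": [-3, 3.5, 13], "yaw": 0}
    - {"offset": [-3, 3.5, 13], "yaw": 0}
    - {"offset": [-3, 3.5, 13], "yaw": 0}

```text
clock: 21.55
tcp_pos: [0.5269, 0.154, 0.134]
orientation: [0.633, 0.313, 0.634, -0.314]
wrist_force: [-0.3, 0.0, -0.4]
finger_gap: 0.0596
```

```bash
python3 - <<'E'
from h import *
m,p,d=snap("w13")
E
```

```text
t21.55 tcp [0.5269 0.154  0.134 ] yang 37.4 F [-0.3  0.  -0.4] gap 0.0596 tilt [-1.    -0.001 -0.001]
```

View pics/w13.png

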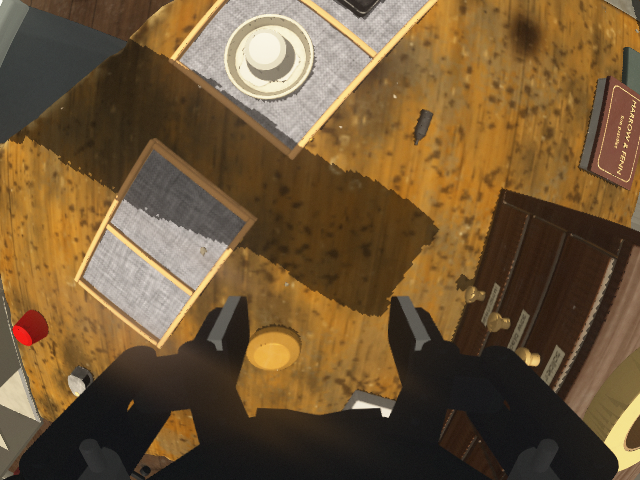

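>>> servo_tool:
  increments:
    - {"offset": [-1, -1, 1], "yaw": -6}
    - {"offset": [-3, -2.5, 2], "yaw": -14}
    - {"offset": [-5, -4, 3], "yaw": -22}
    - {"offset": [-6.5, -5.5, 3.5], "yaw": -30}
    - {"offset": [-6.5, -6, 3.5], "yaw": -38}
    - {"offset": [-6.5, -6, 3.5], "yaw": -46}
    - {"offset": [-6.5, -6, 3.5], "yaw": -50}
    - {"offset": [-6.5, -6, 3.5], "yaw": -50}
  claw: 1

```text
clock: 22.4
tcp_pos: [0.5012, 0.0897, 0.1995]
orientation: [0.707, 0.016, 0.707, -0.016]
wrist_force: [0.6, 0.0, -0.9]
finger_gap: 0.0853
```

```bash
python3 - <<'E'
from h import *
m,p,d=snap("w14")
E
```

```text
t22.40 tcp [0.5012 0.0897 0.1995] yang 87.4 F [ 0.6  0.  -0.9] gap 0.0853 tilt [-1.  0.  0.]
```

View pics/w14.png

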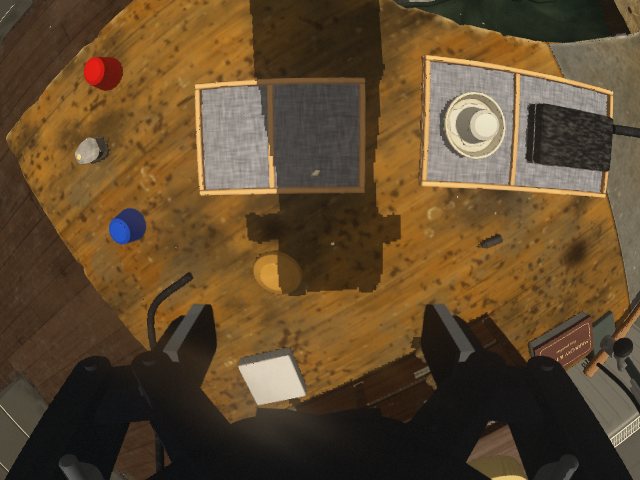

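Everything is visible. The cone and dish are at (475,125), the small tray corners at (196,86), (365,80), (363,192) and (202,194), the wax at (277,272), and the loupe at (92,150).

```bash
python3 - <<'E'
from h import *
z=np.load("pics/w14.npz");p=z["p"];m=env.camera_model("wrist");m["world_from_camera"]=z["W"]
cv2.imwrite("pics/t14.png",topview("",p,m,.36,.60,-.03,.13,0.012,2500,True))
cv2.imwrite("pics/t14w.png",topview("",p,m,.51,.59,.00,.10,0.008,6000,True))
cv2.imwrite("pics/t14l.png",topview("",p,m,.38,.48,-.2,-.08,0.017,5000,True))
E
```

```text
(no output)
```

View pics/t14.png

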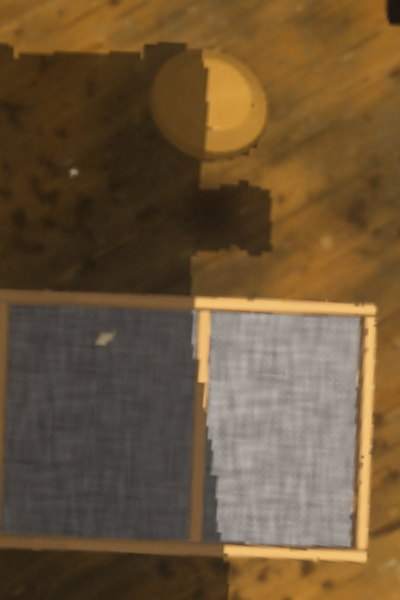

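View pics/t14w.png

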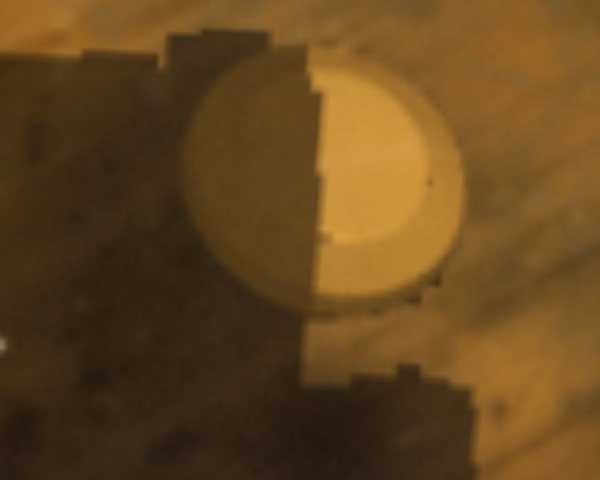

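View pics/t14l.png

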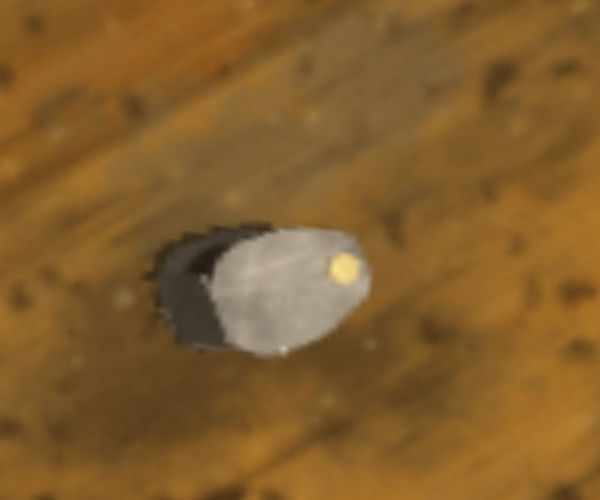

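```bash
python3 - <<'E'
from h import *
pts=np.array([(184,170),(213,95),(265,55),(335,46),(400,75),(450,130),(466,190),(455,243),(420,292),(350,316),(280,303),(215,240)],np.float32)
e=cv2.fitEllipse(pts);print(e,"ctr",.59-e[0][1]/6000,.10-e[0][0]/6000,np.array(e[1])/6)
z=np.load("pics/w14.npz");m=env.camera_model("wrist");m["world_from_camera"]=z["W"]
# small tray corners from t14 (2500ppm)
c=np.array([(378,303),(368,562)]);print("-y outer corners",(.60-c[:,1]/2500).round(4),(.13-c[:,0]/2500).round(4))
q=plane(m,[(196,86),(365,79),(364,193),(201,195)],.012,True);print(q.round(4),q.mean(0).round(4))
for i in range(4):
    d=q[(i+1)%4]-q[i];print(np.linalg.norm(d).round(4),np.degrees(np.arctan2(d[1],d[0])).round(1))
# dish & cone check
print("dish",plane(m,[(475,125)],.023,True))
E
```

```text
((327.23291015625, 180.70089721679688), (257.8218994140625, 289.4735107421875), 128.34811401367188) ctr 0.5598831837972005 0.04546118164062501 [42.97031657 48.24558512]
-y outer corners [0.4788 0.3752] [-0.0212 -0.0172]
[[ 0.3774 -0.0151  0.012 ]
 [ 0.3826  0.1356  0.012 ]
 [ 0.4851  0.1312  0.012 ]
 [ 0.4785 -0.0189  0.012 ]] [0.4309 0.0582 0.012 ]
0.1508 88.0
0.1026 -2.5
0.1503 -92.5
0.1012 177.8
dish [[0.42315897 0.23341672 0.023     ]]
```

```bash
python3 - <<'E'
from h import *
print(env.get_state()["joint_pos"].round(2))
go(.5599,.0455,.06,141.7)
E
```

```text
[ 0.02  0.2  -0.18  1.19  0.    0.07]
t22.45 tcp [0.5013 0.0897 0.1994] yang 87.3 F [1.1 0.3 0.3] gap 0.0854 tilt [-1.  0. -0.]
offset [13.94 -4.13  6.07] yaw -54.4
```

>>> servo_tool:
  increments:
    - {"offset": [1.5, -0.6, 0.8], "yaw": -7}
    - {"offset": [4, -1.4, 2], "yaw": -15}
    - {"offset": [7, -2.4, 3.6], "yaw": -23}
    - {"offset": [10, -3.4, 5], "yaw": -31}
    - {"offset": [12.5, -4, 6], "yaw": -39}
    - {"offset": [13.6, -4.1, 6.1], "yaw": -47}
    - {"offset": [13.9, -4.1, 6.1], "yaw": -54.5}
    - {"offset": [13.9, -4.1, 6.1], "yaw": -54.5}

```text
clock: 23.25
tcp_pos: [0.5599, 0.0456, 0.0592]
orientation: [0.636, -0.308, 0.637, 0.309]
wrist_force: [-0.2, 1.0, -0.2]
finger_gap: 0.0851
```

```bash
python3 - <<'E'
from h import *
m,p,d=snap("w15");go(.5599,.0455,.002,141.7)
E
```

```text
t23.25 tcp [0.5599 0.0456 0.0592] yang 141.7 F [-0.2  1.  -0.2] gap 0.0851 tilt [-1.     0.002 -0.001]
t23.30 tcp [0.5604 0.0456 0.0599] yang 141.6 F [ 0.6 -0.3 -0. ] gap 0.0852 tilt [-1.     0.001 -0.   ]
offset [ 5.79  0.03 -0.03] yaw -0.1
```

View pics/w15.png

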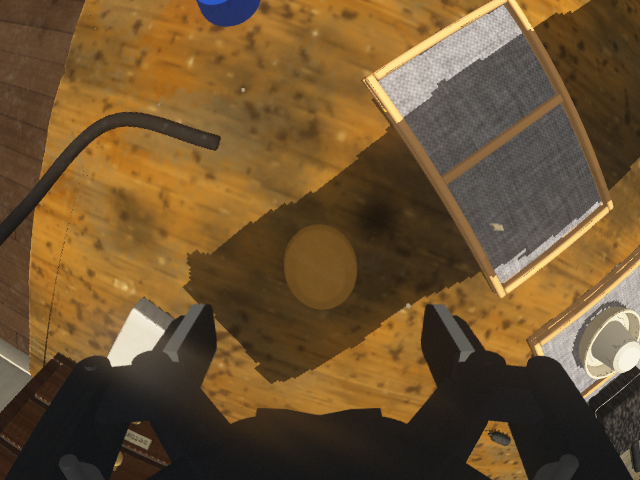

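```bash
python3 - <<'E'
from h import *
z=np.load("pics/w15.npz");p=z["p"];m=env.camera_model("wrist");m["world_from_camera"]=z["W"]
q=plane(m,[(284,266),(357,266),(320,224),(320,311)],.006,True);print(q.round(4),q[:2].mean(0).round(4),q[2:].mean(0).round(4),np.linalg.norm(q[0]-q[1]),np.linalg.norm(q[2]-q[3]))
z4=np.load("pics/w14.npz");m4=dict(m);m4["world_from_camera"]=z4["W"];print(tri(m,(320,267),m4,(277.5,273),True,True))
E
```

```text
[[0.5759 0.0328 0.006 ]
 [0.5436 0.0584 0.006 ]
 [0.5449 0.0262 0.006 ]
 [0.5777 0.0679 0.006 ]] [0.5598 0.0456 0.006 ] [0.5613 0.047  0.006 ] 0.04127699528633681 0.053035042178288506
(array([0.56083477, 0.04615888, 0.00555957]), np.float64(0.0007748853795199153))
```

>>> servo_tool:
  increments:
    - {"offset": [1.2, 0, 0], "yaw": 0}
    - {"offset": [2.6, 0, 0], "yaw": 0}
    - {"offset": [4, 0, 0], "yaw": 0}
    - {"offset": [5, 0, 0], "yaw": 0}
    - {"offset": [5.6, 0, 0], "yaw": 0}
    - {"offset": [5.8, 0, 0], "yaw": 0}
    - {"offset": [5.8, 0, 0], "yaw": 0}
    - {"offset": [5.8, 0, 0], "yaw": 0}

```text
clock: 24.1
tcp_pos: [0.5613, 0.0452, 0.0028]
orientation: [0.636, -0.309, 0.636, 0.309]
wrist_force: [0.2, 0.5, -0.0]
finger_gap: 0.0856
```

>>> servo_tool:
  increments:
    - {"offset": [0, 0, 0], "yaw": 0}
    - {"offset": [0, 0, 0], "yaw": 0}
    - {"offset": [0, 0, 0], "yaw": 0}
    - {"offset": [0, 0, 0], "yaw": 0}
    - {"offset": [0, 0, 0], "yaw": 0}
    - {"offset": [0, 0, 0], "yaw": 0}
    - {"offset": [0, 0, 0], "yaw": 0}
    - {"offset": [0, 0, 0], "yaw": 0}
  claw: 0.2
  force: 35

```text
clock: 24.9
tcp_pos: [0.5611, 0.0452, 0.0029]
orientation: [0.636, -0.309, 0.636, 0.309]
wrist_force: [-1.1, -0.0, 6.2]
finger_gap: 0.0385
```

```bash
python3 - <<'E'
from h import *
go(.4320,.0913,.06,177.6)
E
```

```text
t24.90 tcp [0.5611 0.0452 0.0029] yang 141.8 F [-1.1 -0.   6.2] gap 0.0385 tilt [-1.    -0.001  0.   ]
offset [-5.72 12.99 -4.36] yaw -35.8
```

>>> servo_tool:
  increments:
    - {"offset": [-0.7, 0, 0], "yaw": 0}
    - {"offset": [-2, 0, 0], "yaw": -2}
    - {"offset": [-4, 0.8, -0.3], "yaw": -8}
    - {"offset": [-5.7, 2.6, -0.9], "yaw": -14}
    - {"offset": [-5.7, 5.5, -1.8], "yaw": -21}
    - {"offset": [-5.7, 8.5, -2.8], "yaw": -28}
    - {"offset": [-5.7, 11, -3.6], "yaw": -34}
    - {"offset": [-5.7, 12.4, -4.1], "yaw": -36}

```text
clock: 25.7
tcp_pos: [0.4355, 0.0903, 0.0592]
orientation: [0.509, -0.49, 0.509, 0.491]
wrist_force: [0.6, -0.0, -0.9]
finger_gap: 0.0381
```

>>> servo_tool:
  increments:
    - {"offset": [0, 0.4, 0.5], "yaw": 0}
    - {"offset": [0, 0.4, 0.6], "yaw": 0}
    - {"offset": [0, 0.4, 0.6], "yaw": 0}
    - {"offset": [0, 0.4, 0.6], "yaw": 0}
    - {"offset": [0, 0.4, 0.6], "yaw": 0}
    - {"offset": [0, 0.4, 0.6], "yaw": 0}
    - {"offset": [0, 0.4, 0.6], "yaw": 0}
    - {"offset": [0, 0.4, 0.6], "yaw": 0}

```text
clock: 26.5
tcp_pos: [0.4343, 0.0958, 0.0592]
orientation: [0.51, -0.49, 0.51, 0.49]
wrist_force: [-0.2, 0.5, -1.3]
finger_gap: 0.0384
```

```bash
python3 - <<'E'
from h import *
m,p,d=snap("w16");go(.4320,.0913,.0085,177.6)
E
```

```text
t26.50 tcp [0.4343 0.0958 0.0592] yang 177.8 F [-0.2  0.5 -1.3] gap 0.0384 tilt [-1.  0.  0.]
t26.55 tcp [0.4343 0.0958 0.0593] yang 177.8 F [ 0.3  0.3 -0.1] gap 0.0386 tilt [-1.  0.  0.]
offset [ 5.08  0.21 -0.46] yaw 0.2
```

View pics/w16.png

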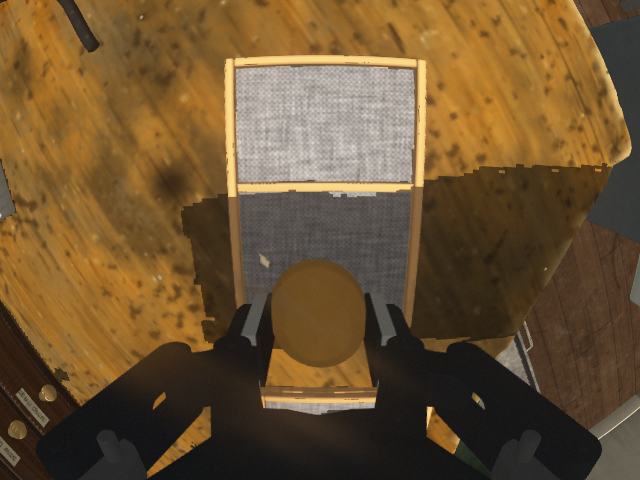

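```bash
python3 - <<'E'
from h import *
z=np.load("pics/w16.npz");m=env.camera_model("wrist");m["world_from_camera"]=z["W"]
c=plane(m,[(227,58),(424,59)],.012,True);print(c.round(4),c.mean(0).round(4))
d=plane(m,[(236,188),(414,188)],.010,True);print(d.round(4),d.mean(0).round(4))
e=plane(m,[(228,180),(423,180)],.012,True);print(e.round(4),e.mean(0).round(4))
w=plane(m,[(319,313)],.0593-.003+.006,True);print("wax",w.round(4))
a=np.array([.039,.9992]);print("wax comp",c.mean(0)[:2]+.1095*a,d.mean(0)[:2]+.0405*a,"loupe",c.mean(0)[:2]+.0355*a,d.mean(0)[:2]-.033*a)
E
```

```text
[[ 0.4773 -0.0209  0.012 ]
 [ 0.3767 -0.017   0.012 ]] [ 0.427 -0.019  0.012]
[[0.4771 0.048  0.01  ]
 [0.3827 0.0516 0.01  ]] [0.4299 0.0498 0.01  ]
[[0.4806 0.0432 0.012 ]
 [0.3783 0.0471 0.012 ]] [0.4295 0.0451 0.012 ]
wax [[0.4352 0.0948 0.0623]]
wax comp [0.43124927 0.09045526] [0.43150447 0.09026949] loupe [0.42836327 0.01651446] [0.42863797 0.01682829]
```

>>> servo_tool:
  increments:
    - {"offset": [0.8, 0.3, -0.4], "yaw": 0}
    - {"offset": [2, 0.3, -0.47], "yaw": 0}
    - {"offset": [3.1, 0.3, -0.47], "yaw": 0}
    - {"offset": [4.1, 0.3, -0.47], "yaw": 0}
    - {"offset": [4.7, 0.3, -0.47], "yaw": 0}
    - {"offset": [5.0, 0.3, -0.47], "yaw": 0}
    - {"offset": [5.1, 0.3, -0.47], "yaw": 0}
    - {"offset": [5.1, 0.3, -0.47], "yaw": 0}

```text
clock: 27.35
tcp_pos: [0.4312, 0.0913, 0.0084]
orientation: [0.51, -0.49, 0.509, 0.49]
wrist_force: [1.2, -0.8, -0.1]
finger_gap: 0.038
```

>>> servo_tool:
  increments:
    - {"offset": [0, 0, 0], "yaw": 0}
    - {"offset": [0, 0, 0], "yaw": 0}
    - {"offset": [0, 0, 0], "yaw": 0}
    - {"offset": [0, 0, 0], "yaw": 0}
    - {"offset": [-0.5, 0, 0], "yaw": 0}
    - {"offset": [-2, 0, 0], "yaw": 0}
    - {"offset": [-4.5, 0, 0], "yaw": 0}
    - {"offset": [-8, 0, 0], "yaw": 0}
  claw: 0.66

```text
clock: 28.15
tcp_pos: [0.4296, 0.0912, 0.0883]
orientation: [0.509, -0.489, 0.51, 0.491]
wrist_force: [1.2, 0.1, -1.1]
finger_gap: 0.0564
```

```bash
python3 - <<'E'
from h import *
m,p,d=snap("w17");go(.42,-.11,.16,90)
print(env.get_state()["joint_pos"].round(2))
E
```

```text
t28.15 tcp [0.4296 0.0912 0.0883] yang 177.8 F [ 1.2  0.1 -1.1] gap 0.0564 tilt [-1.     0.003 -0.   ]
t28.20 tcp [0.4335 0.0915 0.0942] yang 177.8 F [1.1 0.6 3.5] gap 0.0561 tilt [-1.    -0.006  0.   ]
offset [ -6.59   0.54 -20.18] yaw 87.8
[ 0.03  0.15 -0.52  0.89  0.   -1.51]
```

View pics/w17.png

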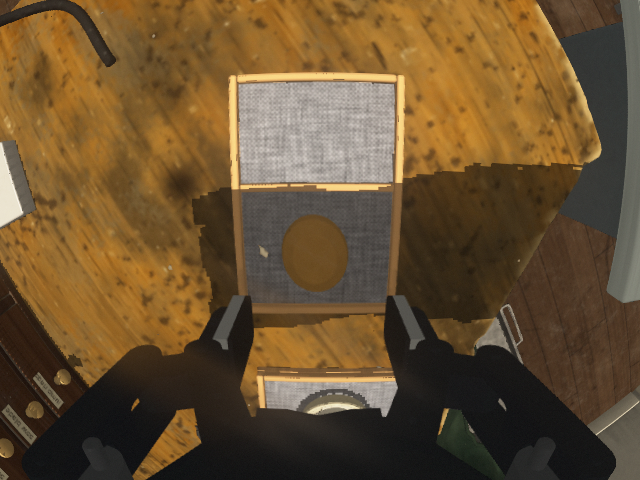

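>>> servo_tool:
  increments:
    - {"offset": [-1, 0, -1.5], "yaw": 0}
    - {"offset": [-2.5, 0, -4.5], "yaw": 0}
    - {"offset": [-4, 0, -8.5], "yaw": 0}
    - {"offset": [-5, 0.1, -13], "yaw": 0}
    - {"offset": [-5, 0.2, -17.5], "yaw": 0}
    - {"offset": [-5, 0.2, -21], "yaw": 0}
    - {"offset": [-5, 0.2, -23], "yaw": 0}
    - {"offset": [-5, 0.2, -23], "yaw": 0}

```text
clock: 29.0
tcp_pos: [0.4205, -0.141, 0.1387]
orientation: [0.511, -0.49, 0.511, 0.489]
wrist_force: [0.4, -0.3, 0.5]
finger_gap: 0.0566
```

```bash
python3 - <<'E'
from h import *
m,p,d=snap("w18")
cv2.imwrite("pics/t18.png",topview("",p,m,.37,.47,-.2,-.08,0.018,5000,True))
E
```

```text
t29.00 tcp [ 0.4205 -0.141   0.1387] yang 177.6 F [ 0.4 -0.3  0.5] gap 0.0566 tilt [-1.    -0.001 -0.001]
```

View pics/w18.png

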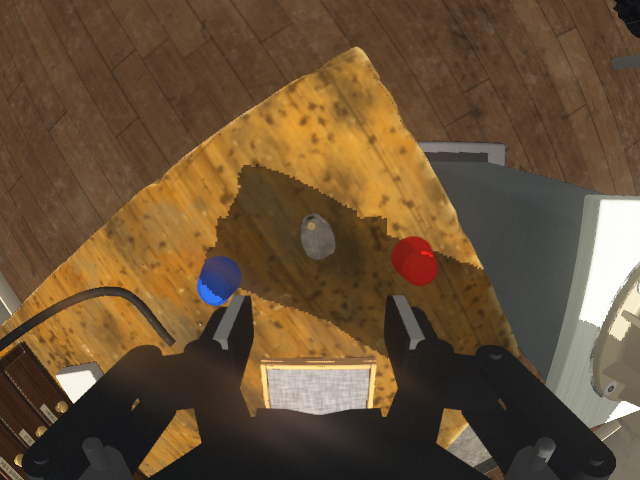

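View pics/t18.png

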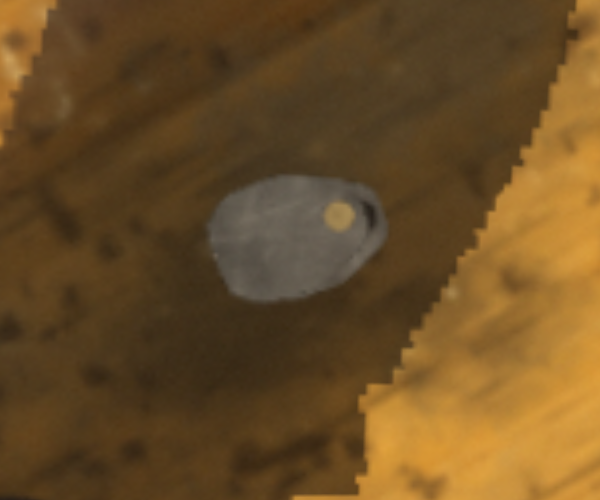

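```bash
python3 - <<'E'
from h import *
p=cv2.imread("pics/t18.png");h=cv2.cvtColor(p,cv2.COLOR_BGR2HSV)
m=((h[:,:,1]<45)).astype(np.uint8)*255;m[:, 420:]=0;m[:150]=0;m[330:]=0
m=cv2.morphologyEx(m,cv2.MORPH_CLOSE,np.ones((15,15)))
c=max(cv2.findContours(m,0,1)[0],key=cv2.contourArea);print(cv2.boundingRect(c),cv2.fitEllipse(c),cv2.minAreaRect(c))
q=cv2.fitEllipse(c)[0];print(.47-q[1]/5000,-.08-q[0]/5000)
z=np.load("pics/w18.npz");mm=env.camera_model("wrist");mm["world_from_camera"]=z["W"]
z4=np.load("pics/w14.npz");m4=dict(mm);m4["world_from_camera"]=z4["W"]
P=lambda k,uv,zz:proj(k,[[uv[0],uv[1],zz]],True)[0]
# brass pivot in both topviews: t14l (345,268) plane .017 ; t18 (340,216) plane .018
a=P(m4,(.48-268/5000,-.08-345/5000),.017);b=P(mm,(.47-216/5000,-.08-340/5000),.018)
print("pivot tri",tri(m4,a,mm,b,True,True))
go(.4224,-.1376,.06,190)
E
```

```text
(272, 191, 23, 24) ((283.8536071777344, 203.41416931152344), (15.156585693359375, 26.411361694335938), 44.807098388671875) ((284.4000244140625, 203.20001220703125), (14.310833930969238, 30.4105224609375), 26.56505012512207)
0.42931716613769527 -0.13677072143554686
pivot tri (array([ 0.42659694, -0.14806524,  0.01827107]), np.float64(0.0003886808753133953))
t29.05 tcp [ 0.4201 -0.1394  0.1385] yang 177.6 F [ 0.4 -0.3 -0.2] gap 0.0566 tilt [-1. -0.  0.]
offset [ 7.85 -0.22  0.19] yaw -12.4
```

```bash
python3 - <<'E'
from h import *
pts=np.array([(208,235),(225,195),(255,180),(295,175),(340,182),(365,200),(373,215),(360,245),(335,275),(310,292),(275,300),(232,293),(215,265)],np.float32)
print(cv2.fitEllipse(pts),cv2.minAreaRect(pts))
p=cv2.imread("pics/w18.png");cv2.imwrite("pics/w18c.png",cv2.resize(p[205:265,290:350],None,fx=10,fy=10,interpolation=2))
E
```

```text
((286.42926025390625, 234.58663940429688), (123.3657455444336, 168.19796752929688), 72.62283325195312) ((292.49224853515625, 233.71603393554688), (121.43950653076172, 165.30813598632812), 77.125)
```

View pics/w18c.png

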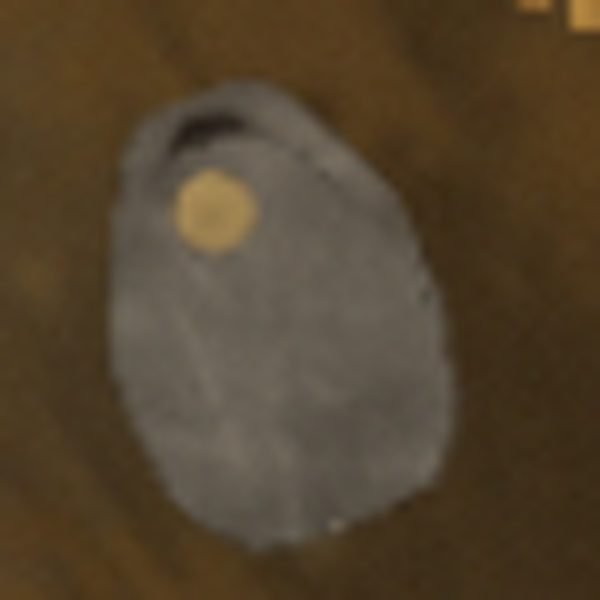

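>>> servo_tool:
  increments:
    - {"offset": [1.5, -0.3, 0.1], "yaw": -4}
    - {"offset": [4, -0.3, 0.1], "yaw": -10}
    - {"offset": [6.5, -0.3, 0.1], "yaw": -16}
    - {"offset": [8.5, -0.3, 0.1], "yaw": -17.5}
    - {"offset": [9, -0.3, 0.1], "yaw": -17.5}
    - {"offset": [9, -0.3, 0.1], "yaw": -17.5}
    - {"offset": [9, -0.3, 0.1], "yaw": -17.5}
    - {"offset": [9, -0.3, 0.1], "yaw": -17.5}

```text
clock: 29.85
tcp_pos: [0.4242, -0.1378, 0.0494]
orientation: [-0.429, 0.563, -0.429, -0.561]
wrist_force: [-0.5, -1.1, -0.1]
finger_gap: 0.0566
```

```bash
python3 - <<'E'
from h import *
m,p,d=snap("w19");go(.4232,-.1376,.002,195)
cv2.imwrite("pics/w19c.png",cv2.resize(p[180:380,220:420],None,fx=3,fy=3,interpolation=2))
E
```

```text
t29.85 tcp [ 0.4242 -0.1378  0.0494] yang -164.7 F [-0.5 -1.1 -0.1] gap 0.0566 tilt [-1.    -0.002 -0.001]
t29.90 tcp [ 0.4241 -0.1378  0.0494] yang -164.7 F [ 0.4 -0.5 -0.6] gap 0.0569 tilt [-1.    -0.002 -0.001]
offset [4.73 0.09 0.05] yaw 0.3
```

View pics/w19c.png

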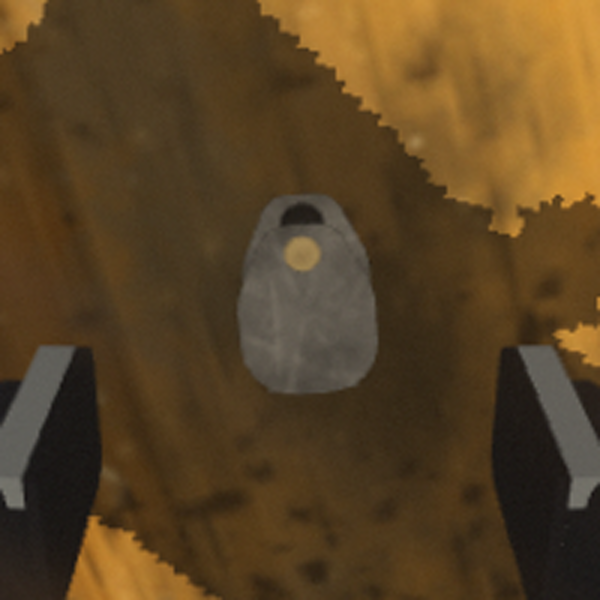

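```bash
python3 - <<'E'
from h import *
z=np.load("pics/w19.npz");m=env.camera_model("wrist");m["world_from_camera"]=z["W"]
q=plane(m,np.array([(307,225),(309,394),(240,315),(377,320)])/3+[220,180],.018,True);print(q.round(4),q[:2].mean(0),q[2:].mean(0),np.linalg.norm(q[0]-q[1]),np.linalg.norm(q[2]-q[3]))
E
```

```text
[[ 0.4273 -0.1527  0.018 ]
 [ 0.4186 -0.1224  0.018 ]
 [ 0.434  -0.134   0.018 ]
 [ 0.4112 -0.1393  0.018 ]] [ 0.42292434 -0.13758483  0.018     ] [ 0.42256605 -0.13664434  0.018     ] 0.03151434207775195 0.023413754306262847
```

>>> servo_tool:
  increments:
    - {"offset": [1, 0.05, 0.05], "yaw": 0}
    - {"offset": [2.2, 0.05, 0.05], "yaw": 0}
    - {"offset": [3.3, 0.05, 0.05], "yaw": 0}
    - {"offset": [4.2, 0.05, 0.05], "yaw": 0}
    - {"offset": [4.7, 0.05, 0.05], "yaw": 0}
    - {"offset": [4.7, 0.05, 0.05], "yaw": 0}
    - {"offset": [4.7, 0.05, 0.05], "yaw": 0}
    - {"offset": [4.7, 0.05, 0.05], "yaw": 0}

```text
clock: 30.7
tcp_pos: [0.423, -0.1374, 0.0016]
orientation: [-0.429, 0.562, -0.429, -0.562]
wrist_force: [0.9, -0.4, 0.8]
finger_gap: 0.056
```

>>> servo_tool:
  increments:
    - {"offset": [0, 0, 0], "yaw": 0}
    - {"offset": [0, 0, 0], "yaw": 0}
    - {"offset": [0, 0, 0], "yaw": 0}
    - {"offset": [0, 0, 0], "yaw": 0}
    - {"offset": [0, 0, 0], "yaw": 0}
    - {"offset": [0, 0, 0], "yaw": 0}
    - {"offset": [0, 0, 0], "yaw": 0}
    - {"offset": [0, 0, 0], "yaw": 0}
  claw: 0.05
  force: 30

```text
clock: 31.5
tcp_pos: [0.4229, -0.1374, 0.0018]
orientation: [-0.429, 0.562, -0.429, -0.562]
wrist_force: [-1.6, 1.4, 4.9]
finger_gap: 0.0208
```

```bash
python3 - <<'E'
from h import *
m,p,d=snap("w20");go(.4286,.0167,.06,177.7)
cv2.imwrite("pics/w20c.png",cv2.resize(p[180:380,220:420],None,fx=3,fy=3,interpolation=2))
E
```

```text
t31.50 tcp [ 0.4229 -0.1374  0.0018] yang -164.7 F [-1.6  1.4  4.9] gap 0.0208 tilt [-1.    -0.001 -0.001]
t31.55 tcp [ 0.4229 -0.1374  0.0018] yang -164.7 F [-0.4 -0.3  6.7] gap 0.0206 tilt [-1.    -0.001 -0.   ]
offset [-5.82 -4.62 14.71] yaw 17.6
```

View pics/w20c.png

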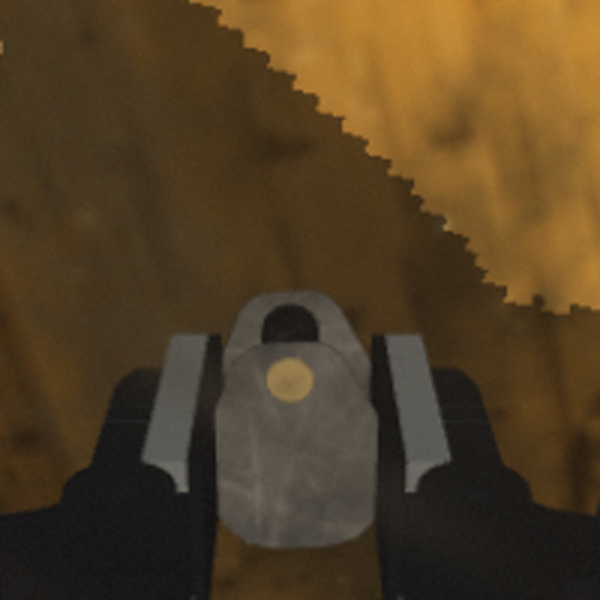

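>>> servo_tool:
  increments:
    - {"offset": [-0.7, 0, 0], "yaw": 0}
    - {"offset": [-2, 0, 0], "yaw": 1}
    - {"offset": [-4, -0.4, 1.2], "yaw": 4}
    - {"offset": [-5.8, -1.2, 3.8], "yaw": 8}
    - {"offset": [-5.8, -2.2, 7], "yaw": 12}
    - {"offset": [-5.8, -3.2, 10.3], "yaw": 15}
    - {"offset": [-5.8, -4.1, 13], "yaw": 17.5}
    - {"offset": [-5.8, -4.6, 14.7], "yaw": 17.5}

```text
clock: 32.35
tcp_pos: [0.428, 0.0185, 0.0597]
orientation: [0.51, -0.49, 0.509, 0.49]
wrist_force: [-0.2, -0.0, -0.6]
finger_gap: 0.0209
```

>>> servo_tool:
  increments:
    - {"offset": [0, 0, 0], "yaw": 0}
    - {"offset": [0, 0, 0], "yaw": 0}
    - {"offset": [0, 0, 0], "yaw": 0}
    - {"offset": [0, 0, 0], "yaw": 0}
    - {"offset": [0, 0, 0], "yaw": 0}
    - {"offset": [0, 0, 0], "yaw": 0}
    - {"offset": [0, 0, 0], "yaw": 0}
    - {"offset": [0, 0, 0], "yaw": 0}

```text
clock: 33.15
tcp_pos: [0.4282, 0.0166, 0.0593]
orientation: [0.51, -0.49, 0.51, 0.49]
wrist_force: [0.7, 0.1, -0.9]
finger_gap: 0.021
```

```bash
python3 - <<'E'
from h import *
m,p,d=snap("w21");go(.4286,.0167,.0072,177.7)
E
```

```text
t33.15 tcp [0.4282 0.0166 0.0593] yang 177.8 F [ 0.7  0.1 -0.9] gap 0.0210 tilt [-1.  0.  0.]
t33.20 tcp [0.4282 0.0166 0.0593] yang 177.8 F [ 0.5  1.  -0.6] gap 0.0205 tilt [-1. -0.  0.]
offset [ 5.21 -0.04  0.01] yaw 0.1
```

View pics/w21.png

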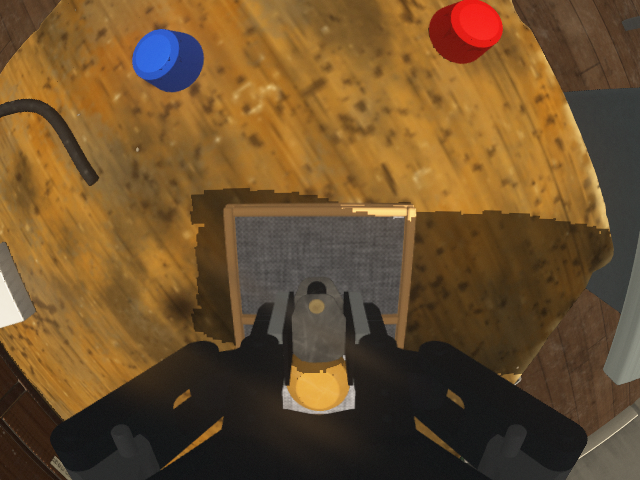

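```bash
python3 - <<'E'
from h import *
z=np.load("pics/w21.npz");m=env.camera_model("wrist");m["world_from_camera"]=z["W"]
c=plane(m,[(225,205),(415,206)],.012,True);a=np.array([.039,.9992]);print(c.round(4),c.mean(0)[:2]+.0355*a)
E
```

```text
[[ 0.4774 -0.0228  0.012 ]
 [ 0.3764 -0.0182  0.012 ]] [0.42831991 0.01498179]
```

>>> servo_tool:
  increments:
    - {"offset": [0.8, 0, 0], "yaw": 0}
    - {"offset": [2, 0, 0], "yaw": 0}
    - {"offset": [3.2, 0, 0], "yaw": 0}
    - {"offset": [4.2, 0, 0], "yaw": 0}
    - {"offset": [4.8, 0, 0], "yaw": 0}
    - {"offset": [5.1, 0, 0], "yaw": 0}
    - {"offset": [5.2, 0, 0], "yaw": 0}
    - {"offset": [5.2, 0, 0], "yaw": 0}

```text
clock: 34.0
tcp_pos: [0.4284, 0.0167, 0.0074]
orientation: [0.51, -0.49, 0.509, 0.49]
wrist_force: [0.1, -0.4, -0.1]
finger_gap: 0.0214
```

>>> servo_tool:
  increments:
    - {"offset": [0, 0, 0], "yaw": 0}
    - {"offset": [0, 0, 0], "yaw": 0}
    - {"offset": [0, 0, 0], "yaw": 0}
    - {"offset": [0, 0, 0], "yaw": 0}
    - {"offset": [-0.5, 0, 0], "yaw": 0}
    - {"offset": [-2, 0, 0], "yaw": 0}
    - {"offset": [-4.5, 0, 0], "yaw": 0}
    - {"offset": [-8, 0, 0], "yaw": 0}
  claw: 0.5

```text
clock: 34.8
tcp_pos: [0.4267, 0.0169, 0.0873]
orientation: [0.509, -0.489, 0.51, 0.491]
wrist_force: [0.6, -0.1, 0.1]
finger_gap: 0.0426
```

>>> servo_tool:
  increments:
    - {"offset": [-2, 0, 1], "yaw": 0}
    - {"offset": [-5, 0, 3], "yaw": 0}
    - {"offset": [-8, 0, 5], "yaw": 0}
    - {"offset": [-11, 0, 8], "yaw": 0}
    - {"offset": [-14, 0, 11], "yaw": 0}
    - {"offset": [-15, 0, 13], "yaw": 0}
    - {"offset": [-15, 0, 14], "yaw": 0}
    - {"offset": [-15, 0, 14], "yaw": 0}

```text
clock: 35.6
tcp_pos: [0.4333, 0.1573, 0.237]
orientation: [0.509, -0.491, 0.509, 0.491]
wrist_force: [0.1, -0.0, -0.9]
finger_gap: 0.0426
```

```bash
python3 - <<'E'
from h import *
m,p,d=snap("w22")
E
```

```text
t35.60 tcp [0.4333 0.1573 0.237 ] yang 177.9 F [ 0.1 -0.  -0.9] gap 0.0426 tilt [-1.  0. -0.]
```

View pics/w22.png

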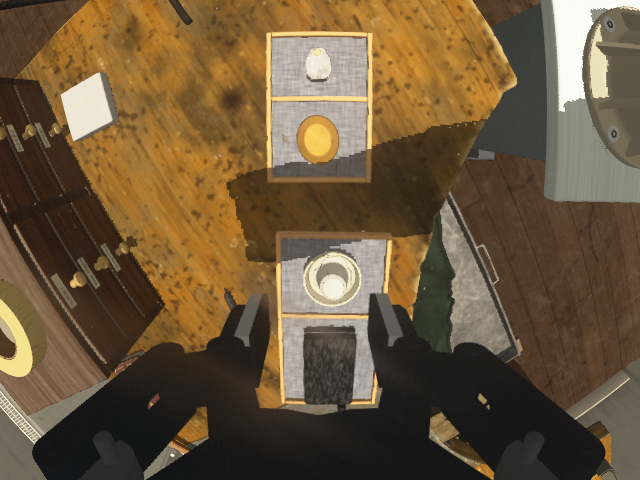

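```bash
python3 - <<'E'
from h import *
z=np.load("pics/w22.npz");p=z["p"];m=env.camera_model("wrist");m["world_from_camera"]=z["W"]
t=topview("",p,m,.35,.50,-.03,.43,0.010,1600,True)
cv2.imwrite("pics/t22.png",t)
q,_d=env.read_camera("scene");cv2.imwrite("pics/sc2.png",cv2.resize(q[190:340,220:400,::-1],None,fx=4,fy=4,interpolation=2))
E
```

```text
(no output)
```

View pics/t22.png

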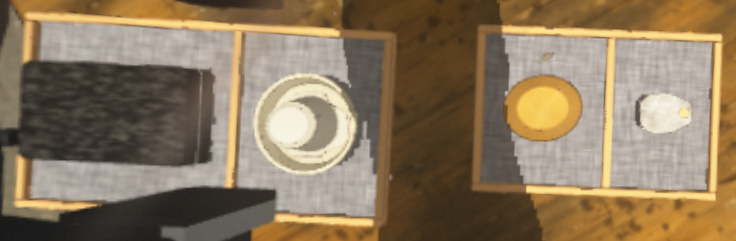

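View pics/sc2.png

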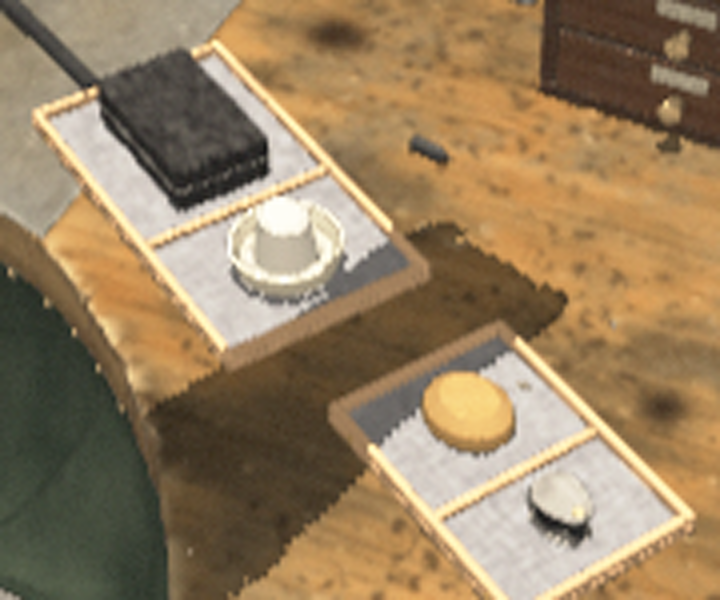

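The final wrist and scene views show all five parts in place. The block is along the tray at (328,365) in the wrist view, the cone upright in the dish at (332,280), the wax at (318,138) and the loupe at (318,65). I'm handing it in.

```bash
python3 - <<'E'
from h import *
st();print(env.hand_in())
E
```

```text
t35.70 tcp [0.4328 0.156  0.2362] yang 177.8 F [-0.7  0.5  0.2] gap 0.0430 tilt [-1.     0.002 -0.001]
the job is handed in; nothing more can be done
None
```

I made up both kits in the order asked and handed the job in at 35.7 s of the 112 s allowed. The charcoal block, dish, cone, wax and loupe each went in on the first try. The arm was clear of everything at hand-in.

- **Soldering kit:** the block lies lengthwise, within about 2 mm of the middle of its compartment. The dish is about 2–4 mm off the middle of its compartment. The cone stands upright in the dish.
- **Stone-setting kit:** the wax and loupe both lie flat, each within about 2–3 mm of the middle of its compartment.
- **Lookalikes:** I left the red and blue cones and the other stock untouched.

**Disagreements:** views of the same spot differed by 1–4 mm, most for the dish (0.2334–0.2408 m in y). Heights found from two views came out a few millimetres low for the dish rim (15 mm against 18) and the cone top (29 mm against 34). The loupe's height agreed with the text. One colour mask failed on the loupe in shadow, so I outlined it by hand from a crop. The wrist force stayed below 10 N in every reading I took.

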